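# Clear the ward's craft table: tip the felt pens into the slot box and nest the steel cups

### The arm

A 6-joint arm with a two-finger parallel gripper is mounted at the origin on the work surface. World frame = base frame: x ahead of the robot, y to its left, z up, the work surface at z = 0. Lengths are in m, angles in rad, forces in N, time in s.
With the tool pointing down it reaches from about 0.3 to 1 m from the base axis. Payload 5.1 kg.
Tool frame: the origin (TCP) lies at the very end of the fingers, on their centre line; the grasp point (between the pads) lies 19 mm behind it; z points along the fingers, y is the line along which they close (so a half turn about z gives the same grasp; the last joint's range is limited). The gripper opens to 95 mm and grips with 3 to 60 N. Pads are 20 mm wide; open, the fingers measure 119 mm over their backs; the gripper's body (75 mm by 180 mm) begins 59 mm behind the grasp point.
Start: joints at [1.097, 0.124, 1.65, -0, 1.367, -0.083], TCP at [0.248, 0.601, 0.181] pointing down, gripper open.
Joint ranges: [-2.61, 2.61], [-1.02, 2.33], [0.03, 2.71], [-1.35, 4.49], [0.32, 2.68], [-2.91, 2.91]. Speed limits (rad/s): [2.57, 2.57, 3.14, 3.14, 3.14, 3.14].

### API

Orientations are given as a unit quaternion [x, y, z, w].
In Python, from rig import status, eyes, manip gives the robot as it stands.
- The arm moves only by the tool jog_arm, never from a script. Its argument "moves" is a list of rows, each an object with "delta_pos": the shift along the world's x, y, z in cm, a list of three; "twist": the turn, a rotation vector about the world's x, y, z in rad, a list of three; "grip": the gripper command: -1 is shut, 1 is fully open, values between are in proportion. A call has exactly 5 rows; each row shifts and turns the commanded pose from where the row before left it; what a row does not reach is not made up. A row lasts 1/12 s, in which the tool goes at most 41.7 mm and 7.16 degrees, less where a joint would pass 70% of its speed; a pose out of reach is approached as far as the arm can. A call with a gripper value outside its range is refused whole. The fingers move at their own pace and stop on an object; the grip force is fixed at half the most. Time passes only in rows, so rows that do not move let the fingers close, or fill a call up. It gives the time, the measured TCP pose, the force, the opening and the grip force at its end, in the units of the state.
- status.get_obs(): the state, without advancing time (a new reading comes with each control period).
- eyes.grab_frame(name): name is "scene" or "top"; returns (picture, depth): 480x640x3 uint8, red, green, blue; 480x640 float32, m along the optical axis (not along the pixel's ray), 0 where there is no reading.
- eyes.get_calibration(name): a dict with "fx", "fy", "cx", "cy" (pixels), "world_to_cam" (4x4, takes a point from world to camera coordinates). Camera axes: x right, y up, looking along -z (the intrinsics and any distortion apply to the point x, -y, -z); pixel columns grow to the right and rows downward; lengths in m; the calibration is good to about 2 mm. A picture is of the moment at which its call begins. get_calibration takes no time and is no camera call.
- manip.job_done(): hands the job in; it is judged then, once.
The state is a dict: "time": time; "joints": joint angles; "qd": joint speeds; "tau": joint torques, N m; "position": TCP position; "tool_rot": TCP orientation; "contact_force": force on the tool from outside, world axes, zero at the start; "wrist_torque": the same for the moment, N m; "opening": finger opening in m; "grip_force": force on a finger pad.
Only numpy, scipy, OpenCV 4.12 (cv2) and the standard library are available. Lean on these libraries where they do the work, as an engineer would, in place of code of your own. Each camera call takes 0.05 s, during which the arm holds its last target. There are 200 camera calls.

### The job

The craft session is over: put all the felt pens away by carrying each tray to the white pen box, turning it so that its pens lie along the slot, and tipping them through it; do not pull pens out of a tray with the fingers (a pen that has spilled may be picked up and posted through the slot). Set the empty trays back down flat on the table, and nest the steel cups that are there inside one another, standing upright in size order with the widest outside, on the table. Leave the other things where they are.

Things in the scene. Friction and masses are not known exactly. Their poses are not given: they have to be found in the camera images.
- penbox: white pen box with a clear wall, hollow, screwed to the table, 200 (its x) x 120 (its y) x 85 mm high, walls 4 mm; origin at the centre of its underside; its +y points roughly to the robot. On its flat top, along the slot's +y edge (y = 19 to 25 mm), stands a board 200 mm long that rises to 130 mm: pens that roll against it drop into the slot. The -y side of the slot is open and flat.
- slot (a point): centre of the mouth of the one slot in the pen box's top: 170 mm along the box's x by 36 mm along its y, 85 mm above the table; axes as the box's
- tray1: plywood pen tray, 154 (its x) x 70 mm (its y: -37 to +33), 0.14 to 0.24 kg; origin on its underside. Its floor has three grooves along x, one per pen, whose faces slope up at 12 degrees toward +y, 5 to 10 mm high. The back (-y) is walled, the +y edge open and rimless: tipped over 15 degrees toward +y, the pens roll out over it. End walls (x = +-75 mm) are 32 mm high
- tray1_grip (a point): centre of tray1's handle, an upright fin over its floor: 12 mm thick along the tray's x (fingers close along x), y from -33 to +9 mm, 49 to 87 mm above the underside, joined to the back wall by a post; this point is at y = -12, z = 68 mm of the tray
- tray1_lip (a point): middle of tray1's open pouring edge, at y = +33, z = 10 mm of the tray; below it the tray's end walls are cut back to y = +20 mm under z = 13 mm
- tray2: plywood pen tray, 154 (its x) x 70 mm (its y: -37 to +33), 0.14 to 0.24 kg; origin on its underside. Its floor has three grooves along x, one per pen, whose faces slope up at 12 degrees toward +y, 5 to 10 mm high. The back (-y) is walled, the +y edge open and rimless: tipped over 15 degrees toward +y, the pens roll out over it. End walls (x = +-75 mm) are 32 mm high
- tray2_grip (a point): centre of tray2's handle, an upright fin over its floor: 12 mm thick along the tray's x (fingers close along x), y from -33 to +9 mm, 49 to 87 mm above the underside, joined to the back wall by a post; this point is at y = -12, z = 68 mm of the tray
- tray2_lip (a point): middle of tray2's open pouring edge, at y = +33, z = 10 mm of the tray; below it the tray's end walls are cut back to y = +20 mm under z = 13 mm
- pen1: a white felt pen with a grey cap, a cylinder 130 mm long, 14 mm thick, 20 g, which may be absent; starts lying in tray1; origin at its middle on its axis, its x axis runs along it
- pen2: a white felt pen with a grey cap, a cylinder 130 mm long, 14 mm thick, 20 g, which may be absent; starts lying in tray1; origin at its middle on its axis, its x axis runs along it
- pen3: a white felt pen with a grey cap, a cylinder 130 mm long, 14 mm thick, 20 g, which may be absent; starts lying in tray1; origin at its middle on its axis, its x axis runs along it
- pen4: a white felt pen with a grey cap, a cylinder 130 mm long, 14 mm thick, 20 g, which may be absent; starts lying in tray2; origin at its middle on its axis, its x axis runs along it
- pen5: a white felt pen with a grey cap, a cylinder 130 mm long, 14 mm thick, 20 g, which may be absent; starts lying in tray2; origin at its middle on its axis, its x axis runs along it
- pen6: a white felt pen with a grey cap, a cylinder 130 mm long, 14 mm thick, 20 g, which may be absent; starts lying in tray2; origin at its middle on its axis, its x axis runs along it
- cup1: an open straight-sided steel cup, the widest and lowest, which is never absent and has nothing wider to go into: 90 mm outside diameter, 45 mm high, wall 3 mm, floor 4 mm; z up, origin at the centre of its underside
- cup2: an open straight-sided steel cup, the second widest: 68 mm outside diameter, 62 mm high, wall 3 mm, floor 4 mm; z up, origin at the centre of its underside; may be absent. Nested, each narrower cup stands on the floor of the next wider one present and its rim stays at least 20 mm above the wider one's
- cup3: an open straight-sided steel cup, the third widest: 53 mm outside diameter, 80 mm high, wall 3 mm, floor 4 mm; z up, origin at the centre of its underside; may be absent. Nested, each narrower cup stands on the floor of the next wider one present and its rim stays at least 20 mm above the wider one's
- cup4: an open straight-sided steel cup, the narrowest and tallest: 38 mm outside diameter, 98 mm high, wall 3 mm, floor 4 mm; z up, origin at the centre of its underside; may be absent. Nested, each narrower cup stands on the floor of the next wider one present and its rim stays at least 20 mm above the wider one's
- sharpener: bystander: grey round pencil sharpener, 36 mm wide, 30 mm high, among the cups; origin at the centre of its underside. Leave it where it is
- mug: bystander: white mug, 80 mm wide, 90 mm high; origin at the centre of its underside. Leave it where it is
- taperoll: bystander: roll of paper tape, 70 mm wide, 20 mm high, lying flat; origin at the centre of its underside. Leave it where it is
- eraser: bystander: grey eraser, 50 x 25 x 14 mm; origin at the centre of its underside. Leave it where it is

How it is judged:
On the way:
1. a tray is tipped (by more than 23 degrees) with its pouring edge over the slot of the pen box (((angle between tray1's own z axis and vertical above 0.4 rad and horizontal distance between tray1_lip and slot below 0.06 m and height (world z) of tray1_lip above 0.085 m) or (angle between tray2's own z axis and vertical above 0.4 rad and horizontal distance between tray2_lip and slot below 0.06 m and height (world z) of tray2_lip above 0.085 m))), for 0.1 s.
At the end, for the whole second after the job is handed in: All pens present lie inside the pen box (middle under 68 mm above its underside). Both trays stand flat on the table (5 degrees, 8 mm), released, still. The widest cup stands on the table; the other cups are upright in it, undersides less than 20 mm above its underside, within 22 mm of its axis (z of pen1 in the frame of penbox between 0 and 0.068 m and x of pen1 in the frame of penbox between -0.1 and 0.1 m and y of pen1 in the frame of penbox between -0.06 and 0.06 m and linear speed of each of pen1, pen2, pen3, pen4, pen5, pen6 below 0.05 m/s and z of pen2 in the frame of penbox between 0 and 0.068 m and x of pen2 in the frame of penbox between -0.1 and 0.1 m and y of pen2 in the frame of penbox between -0.06 and 0.06 m and z of pen3 in the frame of penbox between 0 and 0.068 m and x of pen3 in the frame of penbox between -0.1 and 0.1 m and y of pen3 in the frame of penbox between -0.06 and 0.06 m and z of pen4 in the frame of penbox between 0 and 0.068 m and x of pen4 in the frame of penbox between -0.1 and 0.1 m and y of pen4 in the frame of penbox between -0.06 and 0.06 m and z of pen5 in the frame of penbox between 0 and 0.068 m and x of pen5 in the frame of penbox between -0.1 and 0.1 m and y of pen5 in the frame of penbox between -0.06 and 0.06 m and z of pen6 in the frame of penbox between 0 and 0.068 m and x of pen6 in the frame of penbox between -0.1 and 0.1 m and y of pen6 in the frame of penbox between -0.06 and 0.06 m and angle between each of tray1, tray2's own z axis and vertical below 0.08 rad and height (world z) of each of tray1, tray2, cup1 below 0.008 m and linear speed of each of tray1, tray2, cup1, cup2, cup3, cup4 below 0.03 m/s and contact force between each of tray1, tray2 and the fingers below 0.1 N and angle between cup1's own z axis and vertical below 0.1 rad and z of each of cup2, cup3, cup4 in the frame of cup1 below 0.02 m and horizontal distance between each of cup2, cup3, cup4 and cup1 below 0.022 m and angle between each of cup2, cup3, cup4's own z axis and vertical below 0.15 rad); the robot touches nothing.
It fails at once if a bystander is pushed more than 6 cm from its place (distance of any of sharpener, mug, taperoll, eraser from where it was at the start of the episode above 0.06 m).
It fails at once if a pen is picked up out of its tray with the fingers instead of being tipped out ((contact force between pen1 and the fingers above 1.5 N and z of pen1 in the frame of tray1 between 0.045 and 0.09 m and horizontal distance between pen1 and tray1 below 0.05 m) or (contact force between pen2 and the fingers above 1.5 N and z of pen2 in the frame of tray1 between 0.045 and 0.09 m and horizontal distance between pen2 and tray1 below 0.05 m) or (contact force between pen3 and the fingers above 1.5 N and z of pen3 in the frame of tray1 between 0.045 and 0.09 m and horizontal distance between pen3 and tray1 below 0.05 m) or (contact force between pen4 and the fingers above 1.5 N and z of pen4 in the frame of tray2 between 0.045 and 0.09 m and horizontal distance between pen4 and tray2 below 0.05 m) or (contact force between pen5 and the fingers above 1.5 N and z of pen5 in the frame of tray2 between 0.045 and 0.09 m and horizontal distance between pen5 and tray2 below 0.05 m) or (contact force between pen6 and the fingers above 1.5 N and z of pen6 in the frame of tray2 between 0.045 and 0.09 m and horizontal distance between pen6 and tray2 below 0.05 m)).
Of pen1, pen2, pen3 only 1 to 3 are there at a start; the rules pass over those that are not, and their reading is None.
Of pen4, pen5, pen6 only 1 to 3 are there at a start; the rules pass over those that are not, and their reading is None.
Of cup2, cup3, cup4 only 2 to 3 are there at a start; the rules pass over those that are not, and their reading is None.
At some moment in a run one of cup1, cup2 may be knocked a few centimetres aside while the robot is not near it.
It also fails if it takes over 192 s, if anything falls off the work surface, if the arm or the gripper's body presses on something with over 40 N, if the wrist force passes 120 N, or if a joint passes its speed limit or range.

## Working session

There is one attempt and no reset: what is moved stays moved. The work goes in short steps, Python scripts to look and compute and a tool call to move; the robot and the scene stay as the last step left them, time stands still between calls to the robot, and variables do not carry over. Pictures are saved under pics/ and viewed, at most 14 in all, crops included, and the job is handed in when it is done.

Besides the shell and the picture viewer there is one more tool, called after "Call:" by a JSON object that holds its "op" and its "data", one argument or row to a line. jog_arm: Moves the arm, as the interface text tells. Its arguments: {"type":"object","properties":{"moves":{"type":"array","items":{"type":"object","properties":{"delta_pos":{"type":"array","items":{"type":"number"}},"twist":{"type":"array","items":{"type":"number"}},"grip":{"type":"number"}}}}},"required":["moves"]}

```bash
ls; mkdir -p pics
cat > h.py <<'E'
import numpy as np, cv2
from rig import status, eyes, manip
def grab(n):
    im,d=eyes.grab_frame(n); return im,d,eyes.get_calibration(n)
def cloud(d,c):
    v,u=np.mgrid[0:480,0:640]; 
    P=np.stack([(u-c['cx'])/c['fx']*d,-(v-c['cy'])/c['fy']*d,-d,np.ones_like(d)],-1)
    return (P@np.linalg.inv(c['world_to_cam']).T)[...,:3]
def ortho(W,im,ok,x0,x1,y0,y1,s=0.002):
    "top-down map: image rows = decreasing x, cols = decreasing y; and height"
    H=int((x1-x0)/s);Wd=int((y1-y0)/s)
    o=np.zeros((H,Wd,3),np.uint8);z=np.full((H,Wd),-1.)
    p=W[ok];col=im[ok]; r=((x1-p[:,0])/s).astype(int);q=((y1-p[:,1])/s).astype(int)
    m=(r>=0)&(r<H)&(q>=0)&(q<Wd)
    i=np.argsort(p[m][:,2]); o[r[m][i],q[m][i]]=col[m][i]; z[r[m][i],q[m][i]]=p[m][i][:,2]
    return o,z
E
python3 - <<'E'
from h import *
for n in ['top','scene']:
    im,d,c=grab(n); cv2.imwrite(f'pics/{n}0.png',im[...,::-1]); np.savez(f'{n}0.npz',im=im,d=d)
    print(n,{k:np.round(v,3).tolist() for k,v in c.items()}); print((d==0).mean())
print(status.get_obs())
E
```

```text
pics
top {'fx': 527.069, 'fy': 527.069, 'cx': 318.618, 'cy': 241.441, 'world_to_cam': [[-0.018, -1.0, -0.005, 0.003], [0.986, -0.019, 0.165, -0.582], [-0.165, -0.002, 0.986, -0.951], [0.0, 0.0, 0.0, 1.0]]}
0.003997395833333334
scene {'fx': 545.751, 'fy': 545.751, 'cx': 317.674, 'cy': 239.681, 'world_to_cam': [[0.575, 0.818, 0.009, -0.297], [-0.627, 0.433, 0.647, 0.304], [0.526, -0.378, 0.762, -1.536], [0.0, 0.0, 0.0, 1.0]]}
0.003929036458333333
{'time': 0.1, 'joints': array([ 1.09742274e+00,  1.24463428e-01,  1.65153537e+00, -3.57417997e-05,
        1.36749447e+00, -8.25808445e-02]), 'qd': array([ 0.00020156, -0.00129879, -0.00190132,  0.00163159, -0.00265065,
       -0.00143183]), 'tau': array([ 3.05075137e-04, -4.18883264e+01, -3.61095965e+01,  7.77920452e-02,
        4.61129285e-02, -8.18771696e-05]), 'position': array([0.24733029, 0.60040893, 0.18029602]), 'tool_rot': array([ 1.94151734e-01,  9.80971050e-01, -9.18626309e-04, -2.43946311e-04]), 'contact_force': array([-0.37089741,  0.84641209, -0.24767354]), 'wrist_torque': array([ 0.0213542 , -0.00016413, -0.01765574]), 'grip_force': 0.0, 'opening': 0.09534478052254551}
```

View pics/top0.png

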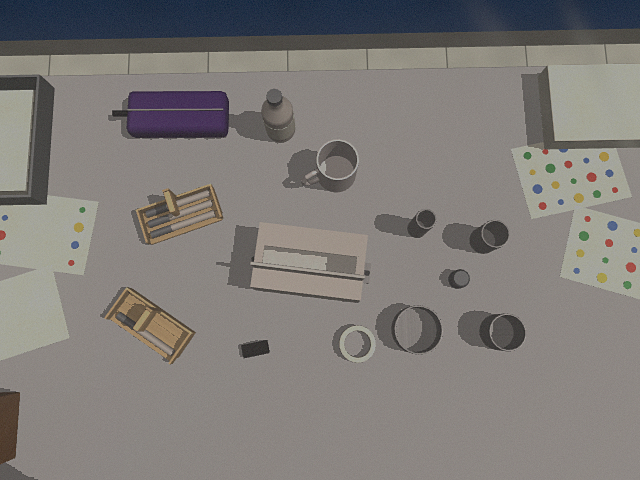

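View pics/scene0.png

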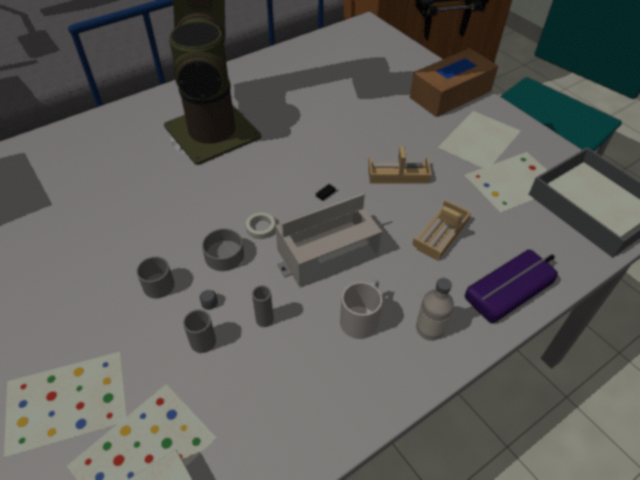

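The top view shows tray A around (180,213), tray B around (149,325), the box around (310,262) with its board along row ~268, and cups at (417,330), (503,332), (490,236) and (423,220). The sharpener is at (459,279). Next I'll measure all of these from depth.

```bash
cat >> h.py <<'E'
def circ(p):
    A=np.c_[2*p,np.ones(len(p))];s=np.linalg.lstsq(A,(p**2).sum(1),rcond=None)[0]
    return s[:2],np.sqrt(s[2]+s[:2]@s[:2])
def objs(W,ok,zmin=0.012,lim=(0.15,0.95,-0.6,0.6)):
    m=(ok&(W[...,2]>zmin)&(W[...,2]<.4)&(W[...,0]>lim[0])&(W[...,0]<lim[1])&(W[...,1]>lim[2])&(W[...,1]<lim[3])).astype(np.uint8)
    n,l,st,ce=cv2.connectedComponentsWithStats(m)
    return [(i,ce[i],W[l==i]) for i in range(1,n) if st[i,4]>60]
E
python3 - <<'E'
from h import *
T={}
for n in ['top','scene']:
    z=np.load(f'{n}0.npz');c=eyes.get_calibration(n);W=cloud(z['d'],c);ok=z['d']>0;T[n]=(z['im'],W,ok)
    for i,ce,p in objs(W,ok):
        zt=np.percentile(p[:,2],98); rim=p[p[:,2]>zt-.006]
        xy,r=circ(rim[:,:2]); print(n,ce.round(0),len(p),'ztop',zt.round(3),'med',np.median(p[:,:2],0).round(3),'circ',xy.round(4),r.round(4),'rect',[np.round(a,3) for a in cv2.minAreaRect(p[:,:2].astype(np.float32))])
im,W,ok=T['top']
a=cv2.resize(im[175:375,95:245],None,fx=4,fy=4,interpolation=cv2.INTER_CUBIC)[:, :, ::-1]
b=cv2.resize(im[215:310,230:385],None,fx=3,fy=3,interpolation=cv2.INTER_CUBIC)[:, :, ::-1]
cv2.imwrite('pics/trays.png',cv2.resize(a,(450,600)));cv2.imwrite('pics/box.png',b)
E
```

```text
top [579. 106.] 6103 ztop 0.055 med [ 0.844 -0.527] circ [ 0.8509 -0.5347] 0.0598 rect [array([ 0.851, -0.534]), array([0.132, 0.163]), np.float64(89.811)]
top [ 29. 140.] 4657 ztop 0.064 med [0.798 0.565] circ [0.8008 0.677 ] 0.1559 rect [array([0.802, 0.568]), array([0.252, 0.063]), np.float64(0.068)]
top [278. 116.] 1328 ztop 0.164 med [0.811 0.064] circ [0.8248 0.0663] 0.0099 rect [array([0.821, 0.066]), array([0.055, 0.06 ]), np.float64(8.859)]
top [176. 114.] 4760 ztop 0.051 med [0.845 0.27 ] circ [0.8517 0.2722] 0.0585 rect [array([0.851, 0.287]), array([0.231, 0.09 ]), np.float64(89.191)]
top [333. 166.] 1391 ztop 0.094 med [ 0.719 -0.04 ] circ [ 0.7291 -0.0451] 0.0378 rect [array([ 0.73 , -0.032]), array([0.105, 0.08 ]), np.float64(83.911)]
top [177. 211.] 2295 ztop 0.089 med [0.652 0.265] circ [0.6581 0.2682] 0.014 rect [array([0.647, 0.265]), array([0.072, 0.155]), np.float64(18.681)]
top [422. 222.] 527 ztop 0.101 med [ 0.612 -0.202] circ [ 0.612  -0.2022] 0.0172 rect [array([ 0.612, -0.202]), array([0.037, 0.037]), np.float64(31.161)]
top [490. 236.] 791 ztop 0.083 med [
[... 3092 characters left out ...]
102 rect [array([0.828, 0.061]), array([0.061, 0.052]), np.float64(37.177)]
scene [262. 304.] 685 ztop 0.1 med [ 0.621 -0.205] circ [ 0.6113 -0.2027] 0.0173 rect [array([ 0.612, -0.203]), array([0.038, 0.038]), np.float64(16.45)]
scene [208. 298.] 246 ztop 0.034 med [ 0.514 -0.279] circ [ 0.5095 -0.2777] 0.0112 rect [array([ 0.51 , -0.278]), array([0.035, 0.034]), np.float64(6.567)]
scene [199. 329.] 1007 ztop 0.082 med [ 0.592 -0.332] circ [ 0.5846 -0.3318] 0.0247 rect [array([ 0.585, -0.332]), array([0.052, 0.054]), np.float64(45.039)]
scene [165. 469.] 1004 ztop 0.054 med [ 0.789 -0.495] circ [ 0.795  -0.5047] 0.026 rect [array([ 0.781, -0.5  ]), array([0.102, 0.049]), np.float64(55.511)]
```

View pics/trays.png

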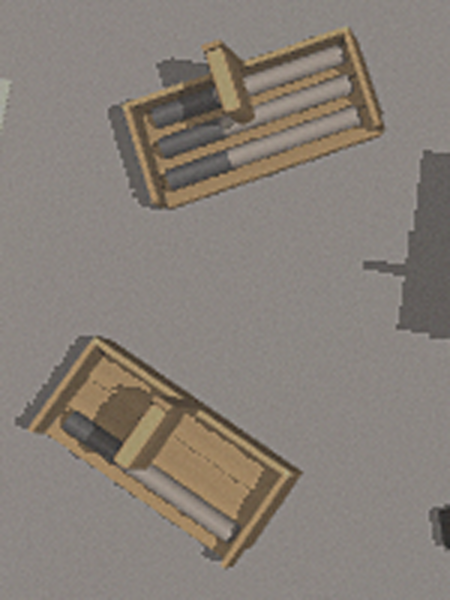

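The crop shows tray A (upper) holding three pens, with its fin on the far wall, so its open edge faces the robot. Tray B (lower) holds one pen near its open lower-left edge. All four cups are present.

Run:
```python
from h import *
for n in ['top','scene']:
    z=np.load(f'{n}0.npz');c=eyes.get_calibration(n);W=cloud(z['d'],c);ok=z['d']>0
    for nm,zc,b in [('A',.078,(.6,.7,.2,.33)),('B',.078,(.38,.5,.25,.37)),('board',.118,(.42,.65,-.15,.15)),('wallA',.028,(.55,.75,.17,.36)),('wallB',.028,(.33,.53,.21,.41)),('boxtop',.08,(.42,.66,-.12,.14))]:
        m=ok&(W[...,2]>zc)&(W[...,0]>b[0])&(W[...,0]<b[1])&(W[...,1]>b[2])&(W[...,1]<b[3])
        p=W[m]; print(n,nm,len(p),[np.round(a,4) for a in cv2.minAreaRect(p[:,:2].astype(np.float32))],p[:,2].max().round(3))
    if n=='top':
        x=np.array([.141,.990]);y=np.array([-.990,.141])
        m=ok&(W[...,2]<.08)&(W[...,2]>-.02); q=W[...,:2]-[.541,.010]; m&=(abs(q@x)<.06)&(abs(q@y)<.04)
        print('slot interior y', np.percentile(q[m]@y,[2,50,98]).round(4))
```

```text
top A 187 [array([0.658, 0.268]), array([0.0463, 0.0127]), np.float64(20.2513)] 0.092
top B 204 [array([0.4415, 0.3096]), array([0.0129, 0.0465]), np.float64(55.5629)] 0.092
top board 482 [array([0.5195, 0.0134]), array([0.1986, 0.0066]), np.float64(81.9047)] 0.136
top wallA 642 [array([0.6472, 0.2648]), array([0.072 , 0.1544]), np.float64(18.7857)] 0.092
top wallB 723 [array([0.4322, 0.3165]), array([0.1555, 0.0707]), np.float64(55.0525)] 0.092
top boxtop 5654 [array([0.5414, 0.0103]), array([0.2003, 0.1204]), np.float64(81.8688)] 0.136
slot interior y [-0.0288 -0.0124  0.004 ]
scene A 134 [array([0.6578, 0.2658]), array([0.0464, 0.018 ]), np.float64(20.0785)] 0.092
scene B 80 [array([0.4409, 0.3087]), array([0.0125, 0.0496]), np.float64(54.5629)] 0.093
scene board 483 [array([0.5188, 0.0136]), array([0.2006, 0.0111]), np.float64(82.3501)] 0.135
scene wallA 563 [array([0.6458, 0.2648]), array([0.0699, 0.1596]), np.float64(18.6308)] 0.092
scene wallB 404 [array([0.4324, 0.3152]), array([0.1559, 0.0766]), np.float64(56.3377)] 0.093
scene boxtop 3209 [array([0.5402, 0.0101]), array([0.2021, 0.1229]), np.float64(81.5175)] 0.135
```

Call:
{"op": "jog_arm", "data": {
  "moves": [
    {"delta_pos":[2.5,-2.0,0],"twist":[0,0,0.05],"grip":1},
    {"delta_pos":[2.5,-2.0,0],"twist":[0,0,0.05],"grip":1},
    {"delta_pos":[2.5,-2.0,0],"twist":[0,0,0.05],"grip":1},
    {"delta_pos":[2.5,-2.0,0],"twist":[0,0,0.05],"grip":1},
    {"delta_pos":[2.5,-2.0,0],"twist":[0,0,0.05],"grip":1}
  ]
}}

```text
time: 0.52
position: [0.3733, 0.4997, 0.1808]
tool_rot: [0.069, 0.998, -0.0, -0.0]
contact_force: [-0.2, 0.5, 0.1]
opening: 0.0949
grip_force: 0.0
```

Call:
{"op": "jog_arm", "data": {
  "moves": [
    {"delta_pos":[2.5,-2.0,0],"twist":[0,0,0.05],"grip":1},
    {"delta_pos":[2.5,-2.0,0],"twist":[0,0,0.05],"grip":1},
    {"delta_pos":[2.5,-2.0,0],"twist":[0,0,0.05],"grip":1},
    {"delta_pos":[2.5,-2.0,0],"twist":[0,0,0.05],"grip":1},
    {"delta_pos":[2.5,-2.0,0],"twist":[0,0,0.05],"grip":1}
  ]
}}

```text
time: 0.93
position: [0.4984, 0.3996, 0.1808]
tool_rot: [-0.056, 0.998, -0.0, -0.0]
contact_force: [0.9, 0.9, -0.5]
opening: 0.0949
grip_force: 0.0
```

Call:
{"op": "jog_arm", "data": {
  "moves": [
    {"delta_pos":[3.18,-2.64,0],"twist":[0,0,0.0436],"grip":1},
    {"delta_pos":[3.18,-2.64,0],"twist":[0,0,0.0436],"grip":1},
    {"delta_pos":[3.18,-2.64,0],"twist":[0,0,0.0436],"grip":1},
    {"delta_pos":[3.18,-2.64,0],"twist":[0,0,0.0436],"grip":1},
    {"delta_pos":[3.16,-2.64,0],"twist":[0,0,0.0436],"grip":1}
  ]
}}

```text
time: 1.35
position: [0.6574, 0.2673, 0.1808]
tool_rot: [-0.164, 0.986, -0.0, -0.0]
contact_force: [0.7, -0.1, -0.3]
opening: 0.0951
grip_force: 0.0
```

Call:
{"op": "jog_arm", "data": {
  "moves": [
    {"delta_pos":[0,0,-3.2],"twist":[0,0,0],"grip":1},
    {"delta_pos":[0,0,-3.2],"twist":[0,0,0],"grip":1},
    {"delta_pos":[0,0,-3.0],"twist":[0,0,0],"grip":1},
    {"delta_pos":[0,0,-2.3],"twist":[0,0,0],"grip":1},
    {"delta_pos":[0,0,-1.4],"twist":[0,0,0],"grip":1}
  ]
}}

```text
time: 1.77
position: [0.6539, 0.2679, 0.0456]
tool_rot: [-0.163, 0.987, -0.0, -0.003]
contact_force: [0.5, 0.0, -0.9]
opening: 0.0953
grip_force: 0.0
```

Call:
{"op": "jog_arm", "data": {
  "moves": [
    {"grip":0.2,"delta_pos":[0,0,0],"twist":[0,0,0]},
    {"grip":-0.4,"delta_pos":[0,0,0],"twist":[0,0,0]},
    {"grip":-1,"delta_pos":[0,0,0],"twist":[0,0,0]},
    {"grip":-1,"delta_pos":[0,0,0],"twist":[0,0,0]},
    {"grip":-1,"delta_pos":[0,0,0],"twist":[0,0,0]}
  ]
}}

```text
time: 2.18
position: [0.6579, 0.2696, 0.0531]
tool_rot: [-0.163, 0.987, 0.0, 0.002]
contact_force: [-0.3, 1.0, 0.6]
opening: 0.0672
grip_force: 0.0
```

Call:
{"op": "jog_arm", "data": {
  "moves": [
    {"grip":-1,"delta_pos":[0,0,0],"twist":[0,0,0]},
    {"grip":-1,"delta_pos":[0,0,0],"twist":[0,0,0]},
    {"grip":-1,"delta_pos":[0,0,0],"twist":[0,0,0]},
    {"grip":-1,"delta_pos":[0,0,0],"twist":[0,0,0]},
    {"grip":-1,"delta_pos":[0,0,0],"twist":[0,0,0]}
  ]
}}

```text
time: 2.6
position: [0.6564, 0.269, 0.0504]
tool_rot: [-0.163, 0.987, -0.0, -0.0]
contact_force: [-0.1, -0.2, -0.3]
opening: 0.0339
grip_force: 0.0
```

Call:
{"op": "jog_arm", "data": {
  "moves": [
    {"grip":-1,"delta_pos":[0,0,0],"twist":[0,0,0]},
    {"grip":-1,"delta_pos":[0,0,0],"twist":[0,0,0]},
    {"grip":-1,"delta_pos":[0,0,0],"twist":[0,0,0]},
    {"grip":-1,"delta_pos":[0,0,0],"twist":[0,0,0]},
    {"grip":-1,"delta_pos":[0,0,0],"twist":[0,0,0]}
  ]
}}

```text
time: 3.02
position: [0.6564, 0.2689, 0.0504]
tool_rot: [-0.163, 0.987, -0.0, -0.0]
contact_force: [-0.2, -0.1, -0.6]
opening: 0.0114
grip_force: 30.0
```

Call:
{"op": "jog_arm", "data": {
  "moves": [
    {"grip":-1,"delta_pos":[0,0,0],"twist":[0,0,0]},
    {"grip":-1,"delta_pos":[0,0,0.3],"twist":[0,0,0]},
    {"grip":-1,"delta_pos":[0,0,0.7],"twist":[0,0,0]},
    {"grip":-1,"delta_pos":[0,0,1.0],"twist":[0,0,0]},
    {"grip":-1,"delta_pos":[0,0,1.5],"twist":[0,0,0]}
  ]
}}

```text
time: 3.43
position: [0.6553, 0.2686, 0.0847]
tool_rot: [-0.163, 0.987, -0.0, -0.002]
contact_force: [-0.1, -0.5, -3.0]
opening: 0.0112
grip_force: 30.0
```

Call:
{"op": "jog_arm", "data": {
  "moves": [
    {"grip":-1,"delta_pos":[-0.44,-0.5,1.5],"twist":[0,0,-0.0313]},
    {"grip":-1,"delta_pos":[-0.44,-1.0,1.5],"twist":[0,0,-0.0313]},
    {"grip":-1,"delta_pos":[-0.44,-1.6,1.5],"twist":[0,0,-0.0313]},
    {"grip":-1,"delta_pos":[-0.44,-2.0,1.5],"twist":[0,0,-0.0313]},
    {"grip":-1,"delta_pos":[-0.44,-2.2,1.5],"twist":[0,0,-0.0313]}
  ]
}}

```text
time: 3.85
position: [0.6345, 0.1959, 0.1632]
tool_rot: [-0.085, 0.996, 0.0, 0.001]
contact_force: [0.2, -0.8, -3.6]
opening: 0.0115
grip_force: 30.0
```

Call:
{"op": "jog_arm", "data": {
  "moves": [
    {"grip":-1,"delta_pos":[-0.44,-2.38,0],"twist":[0,0,-0.0313]},
    {"grip":-1,"delta_pos":[-0.44,-2.38,0],"twist":[0,0,-0.0313]},
    {"grip":-1,"delta_pos":[-0.44,-2.38,0],"twist":[0,0,-0.0313]},
    {"grip":-1,"delta_pos":[-0.44,-2.38,0],"twist":[0,0,-0.0313]},
    {"grip":-1,"delta_pos":[-0.44,-2.38,0],"twist":[0,0,-0.0313]}
  ]
}}

```text
time: 4.27
position: [0.6126, 0.0759, 0.1626]
tool_rot: [-0.006, 1.0, 0.0, 0.001]
contact_force: [0.8, -0.1, -2.8]
opening: 0.0112
grip_force: 30.0
```

Call:
{"op": "jog_arm", "data": {
  "moves": [
    {"grip":-1,"delta_pos":[-0.44,-2.2,0],"twist":[0,0,-0.0313]},
    {"grip":-1,"delta_pos":[-0.44,-2.0,0],"twist":[0,0,-0.0313]},
    {"grip":-1,"delta_pos":[-0.44,-1.6,0],"twist":[0,0,-0.0313]},
    {"grip":-1,"delta_pos":[-0.44,-1.0,0],"twist":[0,0,-0.0313]},
    {"grip":-1,"delta_pos":[-0.44,-0.5,0],"twist":[0,0,-0.0313]}
  ]
}}

```text
time: 4.68
position: [0.5906, 0.0027, 0.162]
tool_rot: [0.073, 0.997, -0.0, 0.001]
contact_force: [0.3, -0.2, -3.1]
opening: 0.0116
grip_force: 30.0
```

Run:
```python
from h import *
im,d,c=grab('top');cv2.imwrite('pics/carry.png',cv2.resize(im[120:320,160:420],None,fx=3,fy=3)[...,::-1])
W=cloud(d,c);ok=d>0
s=status.get_obs();print(s['position'],s['tool_rot'],s['opening'])
m=ok&(W[...,2]>.1)&(W[...,2]<.16)&(W[...,0]>.54)&(W[...,0]<.66)&(abs(W[...,1])<.14)
print([np.round(a,4) for a in cv2.minAreaRect(W[m][:,:2].astype(np.float32))])
```

```text
[0.58978766 0.0027318  0.16160768] [ 7.33393402e-02  9.97306962e-01 -2.13991896e-04  3.44206475e-04] 0.01148650032657934
[array([0.5923, 0.0169]), array([0.1267, 0.0533]), np.float64(83.0312)]
```

View pics/carry.png

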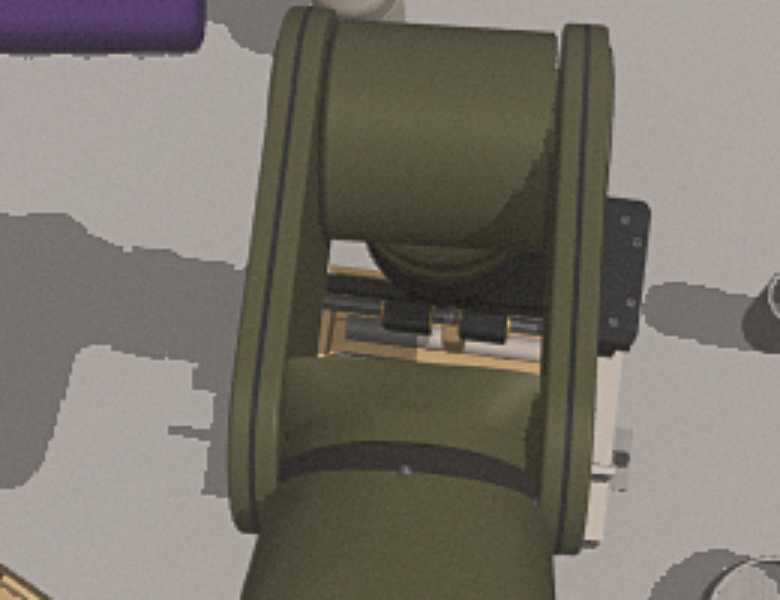

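The crop shows the tray held level behind the slot, with the pens still in their grooves at about (450,340).

Call:
{"op": "jog_arm", "data": {
  "moves": [
    {"grip":-1,"delta_pos":[0,0.05,-0.6],"twist":[0,0,0]},
    {"grip":-1,"delta_pos":[0,0,-0.7],"twist":[0,0,0]},
    {"grip":-1,"delta_pos":[0,0,-0.5],"twist":[0,0,0]},
    {"grip":-1,"delta_pos":[0,0,0],"twist":[0,0,0]},
    {"grip":-1,"delta_pos":[0,0,0],"twist":[0,0,0]}
  ]
}}

```text
time: 5.15
position: [0.5899, 0.0052, 0.1412]
tool_rot: [0.071, 0.998, 0.0, -0.001]
contact_force: [-0.3, 0.7, -2.1]
opening: 0.0116
grip_force: 30.0
```

Call:
{"op": "jog_arm", "data": {
  "moves": [
    {"grip":-1,"delta_pos":[-0.224,0.032,0.16],"twist":[-0.007,-0.0495,0]},
    {"grip":-1,"delta_pos":[-0.224,0.032,0.16],"twist":[-0.007,-0.0495,0]},
    {"grip":-1,"delta_pos":[-0.224,0.032,0.16],"twist":[-0.007,-0.0495,0]},
    {"grip":-1,"delta_pos":[-0.224,0.032,0.16],"twist":[-0.007,-0.0495,0]},
    {"grip":-1,"delta_pos":[-0.224,0.032,0.16],"twist":[-0.007,-0.0495,0]}
  ]
}}

```text
time: 5.57
position: [0.5793, 0.0064, 0.1509]
tool_rot: [0.07, 0.99, -0.009, 0.126]
contact_force: [-0.9, -0.1, -2.1]
opening: 0.0112
grip_force: 30.0
```

Call:
{"op": "jog_arm", "data": {
  "moves": [
    {"grip":-1,"delta_pos":[-0.263,0.038,0.12],"twist":[-0.007,-0.0495,0]},
    {"grip":-1,"delta_pos":[-0.263,0.038,0.12],"twist":[-0.007,-0.0495,0]},
    {"grip":-1,"delta_pos":[-0.263,0.038,0.12],"twist":[-0.007,-0.0495,0]},
    {"grip":-1,"delta_pos":[-0.263,0.038,0.12],"twist":[-0.007,-0.0495,0]},
    {"grip":-1,"delta_pos":[-0.263,0.038,0.12],"twist":[-0.007,-0.0495,0]}
  ]
}}

```text
time: 5.98
position: [0.5659, 0.0083, 0.1569]
tool_rot: [0.069, 0.966, -0.017, 0.248]
contact_force: [0.2, -0.4, -2.3]
opening: 0.0112
grip_force: 30.0
```

Call:
{"op": "jog_arm", "data": {
  "moves": [
    {"grip":-1,"delta_pos":[-0.287,0.041,0.06],"twist":[-0.007,-0.0495,0]},
    {"grip":-1,"delta_pos":[-0.287,0.041,0.06],"twist":[-0.007,-0.0495,0]},
    {"grip":-1,"delta_pos":[-0.287,0.041,0.06],"twist":[-0.007,-0.0495,0]},
    {"grip":-1,"delta_pos":[-0.287,0.041,0.06],"twist":[-0.007,-0.0495,0]},
    {"grip":-1,"delta_pos":[0,0,0],"twist":[0,0,0]}
  ]
}}

```text
time: 6.4
position: [0.5521, 0.0103, 0.1563]
tool_rot: [0.066, 0.938, -0.024, 0.341]
contact_force: [-1.0, -0.7, -3.1]
opening: 0.0113
grip_force: 30.0
```

Call:
{"op": "jog_arm", "data": {
  "moves": [
    {"grip":-1,"delta_pos":[0,0,0],"twist":[0,0,0]},
    {"grip":-1,"delta_pos":[0,0,0],"twist":[0,0,0]},
    {"grip":-1,"delta_pos":[0,0,0],"twist":[0,0,0]},
    {"grip":-1,"delta_pos":[0,0,0],"twist":[0,0,0]},
    {"grip":-1,"delta_pos":[0,0,0],"twist":[0,0,0]}
  ]
}}

```text
time: 6.82
position: [0.5552, 0.0095, 0.1594]
tool_rot: [0.067, 0.937, -0.024, 0.342]
contact_force: [0.1, -0.6, -2.4]
opening: 0.0113
grip_force: 30.0
```

Run:
```python
from h import *
im,d,c=grab('scene');cv2.imwrite('pics/pour.png',cv2.resize(im[140:320,220:440],None,fx=3,fy=3,interpolation=cv2.INTER_CUBIC)[...,::-1])
s=status.get_obs();print(s['position'],s['tool_rot'],s['opening'],s['contact_force'])
```

```text
[0.55499356 0.00950889 0.15916555] [ 0.0668773   0.93704448 -0.02376828  0.34192124] 0.01130626239109992 [-0.89729485 -0.27052343 -2.31448999]
```

View pics/pour.png

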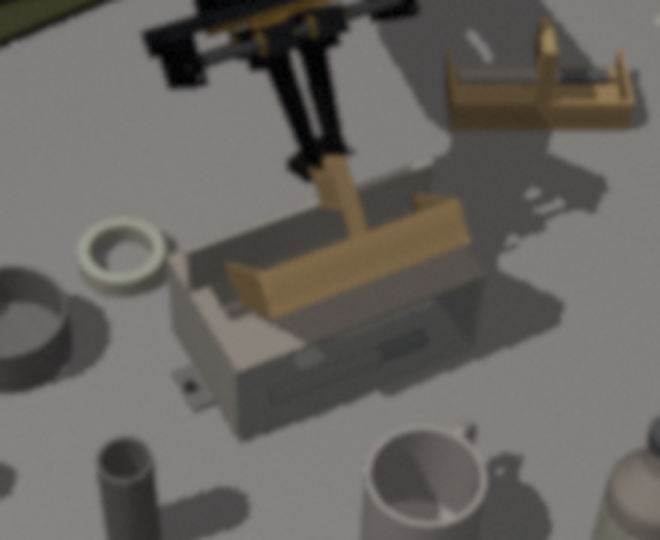

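Two pens show inside the box through the clear wall at about (350,370), and the load has dropped by about 0.7 N, which matches three pens. I'll back out, level the tray and return it.

Call:
{"op": "jog_arm", "data": {
  "moves": [
    {"grip":-1,"delta_pos":[0.7,-0.1,0.8],"twist":[0.0141,0.099,0]},
    {"grip":-1,"delta_pos":[0.9,-0.13,1.0],"twist":[0.0141,0.099,0]},
    {"grip":-1,"delta_pos":[0.9,-0.13,1.0],"twist":[0.0141,0.099,0]},
    {"grip":-1,"delta_pos":[0.9,-0.13,1.0],"twist":[0.0141,0.099,0]},
    {"grip":-1,"delta_pos":[0.9,-0.13,0.6],"twist":[0.0141,0.099,0]}
  ]
}}

```text
time: 7.28
position: [0.5995, 0.0032, 0.2055]
tool_rot: [0.071, 0.993, -0.006, 0.099]
contact_force: [0.2, -0.4, -0.7]
opening: 0.0114
grip_force: 30.0
```

Call:
{"op": "jog_arm", "data": {
  "moves": [
    {"grip":-1,"delta_pos":[0.9,0,0],"twist":[0.0141,0.099,0]},
    {"grip":-1,"delta_pos":[0.9,1,0],"twist":[0.0141,0.099,0]},
    {"grip":-1,"delta_pos":[0.5,2,0],"twist":[0,0,0.047]},
    {"grip":-1,"delta_pos":[0.5,2.4,0],"twist":[0,0,0.047]},
    {"grip":-1,"delta_pos":[0.5,2.8,0],"twist":[0,0,0.047]}
  ]
}}

```text
time: 7.7
position: [0.6323, 0.0852, 0.2018]
tool_rot: [0.001, 1.0, 0.0, -0.0]
contact_force: [0.4, 0.2, -3.3]
opening: 0.0116
grip_force: 30.0
```

Call:
{"op": "jog_arm", "data": {
  "moves": [
    {"grip":-1,"delta_pos":[0.5,2.8,0],"twist":[0,0,0.047]},
    {"grip":-1,"delta_pos":[0.5,2.8,0],"twist":[0,0,0.047]},
    {"grip":-1,"delta_pos":[0.5,2.8,0],"twist":[0,0,0.047]},
    {"grip":-1,"delta_pos":[0.5,2.8,0],"twist":[0,0,0.047]},
    {"grip":-1,"delta_pos":[0.3,2.5,0],"twist":[0,0,0.047]}
  ]
}}

```text
time: 8.12
position: [0.6546, 0.2243, 0.2025]
tool_rot: [-0.118, 0.993, 0.0, 0.0]
contact_force: [0.3, -0.8, -2.0]
opening: 0.0113
grip_force: 30.0
```

Run:
```python
from h import *
im,d,c=grab('top');im2,_,_=grab('scene')
a=cv2.resize(im[210:310,235:385],(600,400),interpolation=cv2.INTER_CUBIC);cv2.imwrite('pics/box1.png',a[...,::-1])
s=status.get_obs();print(s['position'],s['tool_rot'],s['opening'],s['contact_force'])
cv2.imwrite('pics/s1.png',im2[...,::-1])
```

```text
[0.65416678 0.22615695 0.20225296] [-1.18698493e-01  9.92929811e-01  9.87754287e-04  2.86880684e-04] 0.011617949685875277 [-0.14064243 -0.95101879 -2.54743416]
```

View pics/box1.png

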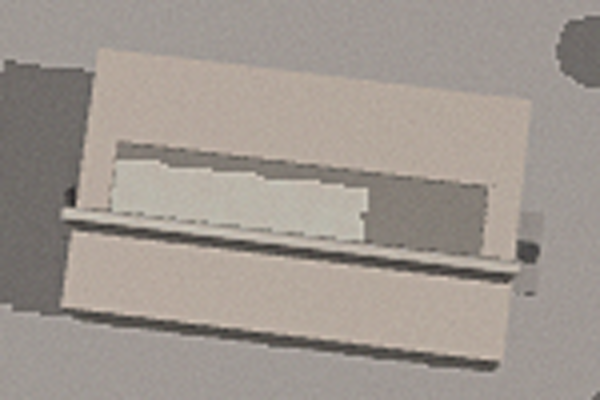

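The slot is clear with no pens on the box top; the pale patch in it at (240,200) is the sunlit floor. Now I'll set tray A down.

Call:
{"op": "jog_arm", "data": {
  "moves": [
    {"grip":-1,"delta_pos":[0.1,1.5,-1.5],"twist":[0,0,0.03]},
    {"grip":-1,"delta_pos":[0.1,1.6,-2.5],"twist":[0,0,0.03]},
    {"grip":-1,"delta_pos":[0,1.2,-2.8],"twist":[0,0,0.03]},
    {"grip":-1,"delta_pos":[0,0,-2.6],"twist":[0,0,0]},
    {"grip":-1,"delta_pos":[0,0,-2.0],"twist":[0,0,0]}
  ]
}}

```text
time: 8.63
position: [0.6542, 0.2655, 0.0845]
tool_rot: [-0.162, 0.987, 0.0, -0.002]
contact_force: [-0.8, -0.9, -2.0]
opening: 0.0112
grip_force: 30.0
```

Call:
{"op": "jog_arm", "data": {
  "moves": [
    {"grip":-1,"delta_pos":[0,0,-1.5],"twist":[0,0,0]},
    {"grip":-1,"delta_pos":[0,0,-1.0],"twist":[0,0,0]},
    {"grip":-1,"delta_pos":[0,0,-0.6],"twist":[0,0,0]},
    {"grip":-1,"delta_pos":[0,0,-0.4],"twist":[0,0,0]},
    {"grip":-1,"delta_pos":[0,0,-0.2],"twist":[0,0,0]}
  ]
}}

```text
time: 9.05
position: [0.6563, 0.2654, 0.0523]
tool_rot: [-0.161, 0.987, 0.0, 0.001]
contact_force: [-0.7, -0.1, -1.8]
opening: 0.0109
grip_force: 30.0
```

Call:
{"op": "jog_arm", "data": {
  "moves": [
    {"grip":-1,"delta_pos":[0,0,0],"twist":[0,0,0]},
    {"grip":-1,"delta_pos":[0,0,-0.1],"twist":[0,0,0]},
    {"grip":-1,"delta_pos":[0,0,0],"twist":[0,0,0]},
    {"grip":-0.9,"delta_pos":[0,0,0],"twist":[0,0,0]},
    {"grip":-0.6,"delta_pos":[0,0,0],"twist":[0,0,0]}
  ]
}}

```text
time: 9.47
position: [0.6561, 0.2656, 0.0518]
tool_rot: [-0.161, 0.987, 0.0, 0.001]
contact_force: [-0.6, -0.8, 0.3]
opening: 0.0143
grip_force: 0.0
```

Call:
{"op": "jog_arm", "data": {
  "moves": [
    {"grip":-0.2,"delta_pos":[0,0,0],"twist":[0,0,0]},
    {"grip":0,"delta_pos":[0,0,0],"twist":[0,0,0]},
    {"grip":0,"delta_pos":[0,0,0],"twist":[0,0,0]},
    {"grip":0,"delta_pos":[0,0,0],"twist":[0,0,0]},
    {"grip":0,"delta_pos":[0,0,0.5],"twist":[0,0,0]}
  ]
}}

```text
time: 9.88
position: [0.6549, 0.2652, 0.0549]
tool_rot: [-0.161, 0.987, 0.0, -0.001]
contact_force: [0.3, -0.1, -0.0]
opening: 0.0449
grip_force: 0.0
```

Call:
{"op": "jog_arm", "data": {
  "moves": [
    {"grip":0,"delta_pos":[0,0,1.5],"twist":[0,0,0]},
    {"grip":0,"delta_pos":[0,0,2.5],"twist":[0,0,0]},
    {"grip":0,"delta_pos":[0,0,3],"twist":[0,0,0]},
    {"grip":0,"delta_pos":[0,0,2.5],"twist":[0,0,0]},
    {"grip":0,"delta_pos":[0,0,2.0],"twist":[0,0,0]}
  ]
}}

```text
time: 10.3
position: [0.6568, 0.2658, 0.1757]
tool_rot: [-0.161, 0.987, 0.001, 0.002]
contact_force: [-0.1, -0.6, 0.6]
opening: 0.0476
grip_force: 0.0
```

Call:
{"op": "jog_arm", "data": {
  "moves": [
    {"grip":0,"delta_pos":[-2.14,0.44,0],"twist":[0,0,-0.0925]},
    {"grip":0,"delta_pos":[-2.14,0.44,0],"twist":[0,0,-0.0925]},
    {"grip":0,"delta_pos":[-2.14,0.44,0],"twist":[0,0,-0.0925]},
    {"grip":0,"delta_pos":[-2.14,0.44,0],"twist":[0,0,-0.0925]},
    {"grip":0,"delta_pos":[-2.14,0.44,0],"twist":[0,0,-0.0925]}
  ]
}}

```text
time: 10.72
position: [0.548, 0.2877, 0.1727]
tool_rot: [0.072, 0.997, 0.001, 0.001]
contact_force: [-0.4, 0.4, 0.0]
opening: 0.0476
grip_force: 0.0
```

Call:
{"op": "jog_arm", "data": {
  "moves": [
    {"grip":0,"delta_pos":[-2.14,0.44,0],"twist":[0,0,-0.0925]},
    {"grip":0,"delta_pos":[-2.14,0.44,0],"twist":[0,0,-0.0925]},
    {"grip":0,"delta_pos":[-2.14,0.44,0],"twist":[0,0,-0.0925]},
    {"grip":0,"delta_pos":[-2.14,0.44,0],"twist":[0,0,-0.0925]},
    {"grip":0,"delta_pos":[-2.14,0.44,0],"twist":[0,0,-0.0925]}
  ]
}}

```text
time: 11.13
position: [0.4409, 0.3097, 0.1726]
tool_rot: [0.299, 0.954, 0.001, 0.001]
contact_force: [0.2, 0.2, 0.5]
opening: 0.0476
grip_force: 0.0
```

Run:
```python
from h import *
s=status.get_obs();print(s['position'],s['tool_rot'])
im,d,c=grab('scene');W=cloud(d,c)
m=(d>0)&(W[...,2]>.07)&(W[...,2]<.1)&(abs(W[...,0]-.44)<.05)&(abs(W[...,1]-.31)<.05)
print([np.round(a,4) for a in cv2.minAreaRect(W[m][:,:2].astype(np.float32))])
cv2.imwrite('pics/s2.png',cv2.resize(im[140:320,220:490],(800,533),interpolation=cv2.INTER_CUBIC)[...,::-1])
```

```text
[0.44093389 0.30972331 0.17260395] [2.98512430e-01 9.54404824e-01 1.09078406e-03 7.55874501e-04]
[array([0.4409, 0.3085]), array([0.0123, 0.0491]), np.float64(55.7985)]
```

View pics/s2.png

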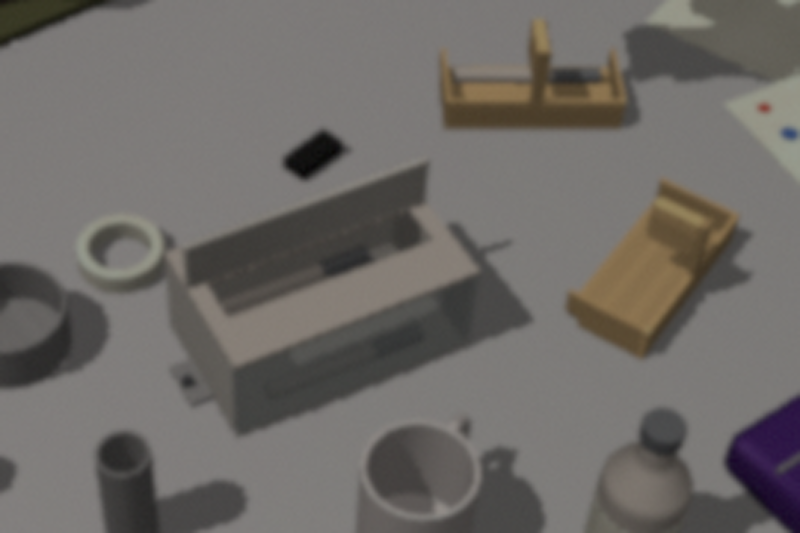

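Tray A now stands empty and flat at (660,265), and pens are visible inside the box at (400,340) and (345,260). Now I'll pick up tray B.

Call:
{"op": "jog_arm", "data": {
  "moves": [
    {"grip":-0.3,"delta_pos":[0,0,-2.6],"twist":[0,0,0]},
    {"grip":-0.4,"delta_pos":[0,0,-3.2],"twist":[0,0,0]},
    {"grip":-0.4,"delta_pos":[0,0,-3.0],"twist":[0,0,0]},
    {"grip":-0.4,"delta_pos":[0,0,-2.2],"twist":[0,0,0]},
    {"grip":-0.4,"delta_pos":[0,0,-1.2],"twist":[0,0,0]}
  ]
}}

```text
time: 11.6
position: [0.4403, 0.3086, 0.0469]
tool_rot: [0.296, 0.955, -0.001, -0.001]
contact_force: [-0.7, 0.4, -0.0]
opening: 0.0288
grip_force: 0.0
```

Call:
{"op": "jog_arm", "data": {
  "moves": [
    {"grip":-0.6,"delta_pos":[0,0,0],"twist":[0,0,0]},
    {"grip":-1,"delta_pos":[0,0,0],"twist":[0,0,0]},
    {"grip":-1,"delta_pos":[0,0,0],"twist":[0,0,0]},
    {"grip":-1,"delta_pos":[0,0,0],"twist":[0,0,0]},
    {"grip":-1,"delta_pos":[0,0,0],"twist":[0,0,0]}
  ]
}}

```text
time: 12.02
position: [0.4432, 0.3102, 0.0513]
tool_rot: [0.296, 0.955, 0.002, 0.001]
contact_force: [-0.9, 0.4, 3.3]
opening: 0.0111
grip_force: 30.0
```

Call:
{"op": "jog_arm", "data": {
  "moves": [
    {"grip":-1,"delta_pos":[0,0,0],"twist":[0,0,0]},
    {"grip":-1,"delta_pos":[0,0,0],"twist":[0,0,0]},
    {"grip":-1,"delta_pos":[0,0,0.3],"twist":[0,0,0]},
    {"grip":-1,"delta_pos":[0,0,0.7],"twist":[0,0,0]},
    {"grip":-1,"delta_pos":[0,0,1.0],"twist":[0,0,0]}
  ]
}}

```text
time: 12.43
position: [0.4403, 0.3088, 0.068]
tool_rot: [0.296, 0.955, -0.001, -0.001]
contact_force: [0.0, 0.2, -1.4]
opening: 0.0112
grip_force: 30.0
```

Call:
{"op": "jog_arm", "data": {
  "moves": [
    {"grip":-1,"delta_pos":[0,0,2.0],"twist":[0,0,0]},
    {"grip":-1,"delta_pos":[0,0,2.6],"twist":[0,0,0]},
    {"grip":-1,"delta_pos":[0,0,3],"twist":[0,0,0]},
    {"grip":-1,"delta_pos":[0,0,3],"twist":[0,0,0]},
    {"grip":-1,"delta_pos":[0,0,2.2],"twist":[0,0,0]}
  ]
}}

```text
time: 12.85
position: [0.4421, 0.3098, 0.2004]
tool_rot: [0.296, 0.955, 0.001, 0.001]
contact_force: [0.8, 1.0, -1.2]
opening: 0.0114
grip_force: 30.0
```

Call:
{"op": "jog_arm", "data": {
  "moves": [
    {"grip":-1,"delta_pos":[0.18,-0.36,0.5],"twist":[0,0,0.0229]},
    {"grip":-1,"delta_pos":[0.35,-0.72,0],"twist":[0,0,0.0229]},
    {"grip":-1,"delta_pos":[0.53,-1.08,0],"twist":[0,0,0.0229]},
    {"grip":-1,"delta_pos":[0.7,-1.44,0],"twist":[0,0,0.0229]},
    {"grip":-1,"delta_pos":[0.88,-1.8,0],"twist":[0,0,0.0229]}
  ]
}}

```text
time: 13.27
position: [0.4677, 0.2554, 0.2024]
tool_rot: [0.24, 0.971, 0.001, -0.0]
contact_force: [-0.5, -0.3, -1.1]
opening: 0.0113
grip_force: 30.0
```

Call:
{"op": "jog_arm", "data": {
  "moves": [
    {"grip":-1,"delta_pos":[1.05,-2.16,0],"twist":[0,0,0.0229]},
    {"grip":-1,"delta_pos":[1.14,-2.33,0],"twist":[0,0,0.0229]},
    {"grip":-1,"delta_pos":[1.23,-2.51,0],"twist":[0,0,0.0229]},
    {"grip":-1,"delta_pos":[1.23,-2.51,0],"twist":[0,0,0.0229]},
    {"grip":-1,"delta_pos":[1.23,-2.51,0],"twist":[0,0,0.0229]}
  ]
}}

```text
time: 13.68
position: [0.5269, 0.134, 0.2024]
tool_rot: [0.185, 0.983, 0.0, 0.0]
contact_force: [0.4, 0.1, -1.3]
opening: 0.0112
grip_force: 30.0
```

Call:
{"op": "jog_arm", "data": {
  "moves": [
    {"grip":-1,"delta_pos":[1.23,-2.51,0],"twist":[0,0,0.0229]},
    {"grip":-1,"delta_pos":[1.14,-2.33,0],"twist":[0,0,0.0229]},
    {"grip":-1,"delta_pos":[1.05,-2.16,0],"twist":[0,0,0.0229]},
    {"grip":-1,"delta_pos":[0.88,-1.8,0],"twist":[0,0,0.0229]},
    {"grip":-1,"delta_pos":[0.7,-1.44,0],"twist":[0,0,0.0229]}
  ]
}}

```text
time: 14.1
position: [0.5771, 0.0312, 0.2023]
tool_rot: [0.129, 0.992, 0.0, -0.0]
contact_force: [0.1, 0.2, -2.4]
opening: 0.0112
grip_force: 30.0
```

Call:
{"op": "jog_arm", "data": {
  "moves": [
    {"grip":-1,"delta_pos":[0.53,-1.08,0],"twist":[0,0,0.0229]},
    {"grip":-1,"delta_pos":[0.35,-0.72,0],"twist":[0,0,0.0229]},
    {"grip":-1,"delta_pos":[0.22,-0.45,0],"twist":[0,0,0.0229]},
    {"grip":-1,"delta_pos":[0.18,-0.36,0],"twist":[0,0,0.0229]},
    {"grip":-1,"delta_pos":[0.05,-0.1,0],"twist":[0,0,0.0229]}
  ]
}}

```text
time: 14.52
position: [0.5901, 0.0051, 0.2022]
tool_rot: [0.071, 0.997, 0.0, -0.0]
contact_force: [-0.0, 0.7, -1.4]
opening: 0.0111
grip_force: 30.0
```

Call:
{"op": "jog_arm", "data": {
  "moves": [
    {"grip":-1,"delta_pos":[0,0,-1.0],"twist":[0,0,0]},
    {"grip":-1,"delta_pos":[0,0,-1.6],"twist":[0,0,0]},
    {"grip":-1,"delta_pos":[0,0,-1.6],"twist":[0,0,0]},
    {"grip":-1,"delta_pos":[0,0,-1.1],"twist":[0,0,0]},
    {"grip":-1,"delta_pos":[0,0,-0.6],"twist":[0,0,0]}
  ]
}}

```text
time: 14.93
position: [0.5885, 0.0061, 0.1402]
tool_rot: [0.072, 0.997, 0.0, -0.002]
contact_force: [-1.0, -0.1, -2.2]
opening: 0.0113
grip_force: 30.0
```

Call:
{"op": "jog_arm", "data": {
  "moves": [
    {"grip":-1,"delta_pos":[-0.224,0.032,0.16],"twist":[-0.007,-0.0495,0]},
    {"grip":-1,"delta_pos":[-0.224,0.032,0.16],"twist":[-0.007,-0.0495,0]},
    {"grip":-1,"delta_pos":[-0.224,0.032,0.16],"twist":[-0.007,-0.0495,0]},
    {"grip":-1,"delta_pos":[-0.224,0.032,0.16],"twist":[-0.007,-0.0495,0]},
    {"grip":-1,"delta_pos":[-0.224,0.032,0.16],"twist":[-0.007,-0.0495,0]}
  ]
}}

```text
time: 15.35
position: [0.5789, 0.0075, 0.1513]
tool_rot: [0.071, 0.989, -0.008, 0.126]
contact_force: [0.6, -0.3, -1.6]
opening: 0.0111
grip_force: 30.0
```

Call:
{"op": "jog_arm", "data": {
  "moves": [
    {"grip":-1,"delta_pos":[-0.263,0.038,0.12],"twist":[-0.007,-0.0495,0]},
    {"grip":-1,"delta_pos":[-0.263,0.038,0.12],"twist":[-0.007,-0.0495,0]},
    {"grip":-1,"delta_pos":[-0.263,0.038,0.12],"twist":[-0.007,-0.0495,0]},
    {"grip":-1,"delta_pos":[-0.263,0.038,0.12],"twist":[-0.007,-0.0495,0]},
    {"grip":-1,"delta_pos":[-0.263,0.038,0.12],"twist":[-0.007,-0.0495,0]}
  ]
}}

```text
time: 15.77
position: [0.5655, 0.0095, 0.1573]
tool_rot: [0.069, 0.966, -0.017, 0.248]
contact_force: [-0.6, -0.3, -1.6]
opening: 0.0113
grip_force: 30.0
```

Call:
{"op": "jog_arm", "data": {
  "moves": [
    {"grip":-1,"delta_pos":[-0.287,0.041,0.06],"twist":[-0.007,-0.0495,0]},
    {"grip":-1,"delta_pos":[-0.287,0.041,0.06],"twist":[-0.007,-0.0495,0]},
    {"grip":-1,"delta_pos":[-0.287,0.041,0.06],"twist":[-0.007,-0.0495,0]},
    {"grip":-1,"delta_pos":[-0.287,0.041,0.06],"twist":[-0.007,-0.0495,0]},
    {"grip":-1,"delta_pos":[0,0,0],"twist":[0,0,0]}
  ]
}}

```text
time: 16.18
position: [0.5516, 0.0114, 0.1566]
tool_rot: [0.067, 0.938, -0.023, 0.341]
contact_force: [-0.4, 0.5, -2.0]
opening: 0.0114
grip_force: 30.0
```

Call:
{"op": "jog_arm", "data": {
  "moves": [
    {"grip":-1,"delta_pos":[0,0,0],"twist":[0,0,0]},
    {"grip":-1,"delta_pos":[0,0,0],"twist":[0,0,0]},
    {"grip":-1,"delta_pos":[0,0,0],"twist":[0,0,0]},
    {"grip":-1,"delta_pos":[0,0,0],"twist":[0,0,0]},
    {"grip":-1,"delta_pos":[0,0,0],"twist":[0,0,0]}
  ]
}}

```text
time: 16.6
position: [0.5548, 0.0107, 0.1598]
tool_rot: [0.067, 0.937, -0.023, 0.342]
contact_force: [-0.1, -0.1, -2.0]
opening: 0.0117
grip_force: 30.0
```

Call:
{"op": "jog_arm", "data": {
  "moves": [
    {"grip":-1,"delta_pos":[0.7,-0.1,0.8],"twist":[0.0141,0.099,0]},
    {"grip":-1,"delta_pos":[0.9,-0.13,1.0],"twist":[0.0141,0.099,0]},
    {"grip":-1,"delta_pos":[0.9,-0.13,1.0],"twist":[0.0141,0.099,0]},
    {"grip":-1,"delta_pos":[0.9,-0.13,1.0],"twist":[0.0141,0.099,0]},
    {"grip":-1,"delta_pos":[0.9,-0.13,0.6],"twist":[0.0141,0.099,0]}
  ]
}}

```text
time: 17.02
position: [0.5992, 0.0044, 0.2059]
tool_rot: [0.071, 0.992, -0.006, 0.099]
contact_force: [0.1, 1.7, -0.9]
opening: 0.0112
grip_force: 30.0
```

Call:
{"op": "jog_arm", "data": {
  "moves": [
    {"grip":-1,"delta_pos":[0.3,0,0.5],"twist":[0.0141,0.099,0]},
    {"grip":-1,"delta_pos":[0,1,0.5],"twist":[0.0141,0.099,0]},
    {"grip":-1,"delta_pos":[-0.6,2,0],"twist":[0,0,-0.0458]},
    {"grip":-1,"delta_pos":[-1,2.4,0],"twist":[0,0,-0.0458]},
    {"grip":-1,"delta_pos":[-1.3,2.8,0],"twist":[0,0,-0.0458]}
  ]
}}

```text
time: 17.43
position: [0.5728, 0.0865, 0.2125]
tool_rot: [0.142, 0.99, 0.0, -0.0]
contact_force: [-0.2, -0.2, -2.3]
opening: 0.0113
grip_force: 30.0
```

Call:
{"op": "jog_arm", "data": {
  "moves": [
    {"grip":-1,"delta_pos":[-1.5,2.8,0],"twist":[0,0,-0.0458]},
    {"grip":-1,"delta_pos":[-1.5,2.8,0],"twist":[0,0,-0.0458]},
    {"grip":-1,"delta_pos":[-1.5,2.8,0],"twist":[0,0,-0.0458]},
    {"grip":-1,"delta_pos":[-1.5,2.8,0],"twist":[0,0,-0.0458]},
    {"grip":-1,"delta_pos":[-1.5,2.8,0],"twist":[0,0,-0.0458]}
  ]
}}

```text
time: 17.85
position: [0.4962, 0.228, 0.2134]
tool_rot: [0.254, 0.967, 0.001, 0.001]
contact_force: [0.1, 0.6, -1.6]
opening: 0.0112
grip_force: 30.0
```

Run:
```python
from h import *
im,d,c=grab('top');im2,_,_=grab('scene')
s=status.get_obs();print(s['position'],s['tool_rot'],s['contact_force'])
a=cv2.resize(im[200:320,230:390],(800,600),interpolation=cv2.INTER_CUBIC)
b=cv2.resize(im2[170:290,260:400],(700,600),interpolation=cv2.INTER_CUBIC)
cv2.imwrite('pics/b2.png',cv2.resize(np.hstack([a,b]),(800,320))[...,::-1])
```

```text
[0.49510281 0.23011328 0.21344133] [2.50274937e-01 9.68173598e-01 1.52913128e-03 3.60248762e-05] [ 0.9284359  -1.06821725 -1.44435138]
```

View pics/b2.png

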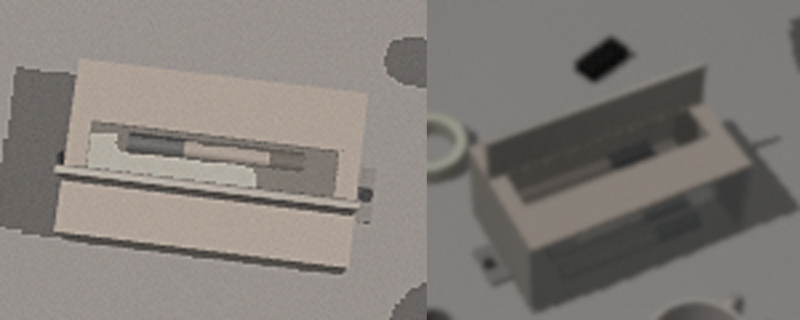

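A pen now shows inside the slot at about (190,145) in the left crop, and the box top is clear. I'll set tray B back down.

Call:
{"op": "jog_arm", "data": {
  "moves": [
    {"grip":-1,"delta_pos":[-1.4,2.0,-0.5],"twist":[0,0,-0.024]},
    {"grip":-1,"delta_pos":[-1.4,2.0,-1.5],"twist":[0,0,-0.024]},
    {"grip":-1,"delta_pos":[-1.2,2.0,-2.3],"twist":[0,0,-0.024]},
    {"grip":-1,"delta_pos":[-0.8,1.2,-2.8],"twist":[0,0,-0.024]},
    {"grip":-1,"delta_pos":[-0.6,0.8,-2.8],"twist":[0,0,0]}
  ]
}}

```text
time: 18.37
position: [0.4431, 0.3079, 0.1142]
tool_rot: [0.298, 0.955, 0.002, 0.001]
contact_force: [0.5, -0.2, -2.2]
opening: 0.0112
grip_force: 30.0
```

Call:
{"op": "jog_arm", "data": {
  "moves": [
    {"grip":-1,"delta_pos":[0,0,-2.4],"twist":[0,0,0]},
    {"grip":-1,"delta_pos":[0,0,-1.7],"twist":[0,0,0]},
    {"grip":-1,"delta_pos":[0,0,-1.1],"twist":[0,0,0]},
    {"grip":-1,"delta_pos":[0,0,-0.6],"twist":[0,0,0]},
    {"grip":-1,"delta_pos":[0,0,-0.3],"twist":[0,0,0]}
  ]
}}

```text
time: 18.78
position: [0.4428, 0.3063, 0.0527]
tool_rot: [0.299, 0.954, 0.0, 0.0]
contact_force: [-0.7, 0.5, -1.7]
opening: 0.0111
grip_force: 30.0
```

Call:
{"op": "jog_arm", "data": {
  "moves": [
    {"grip":-1,"delta_pos":[0,0,-0.2],"twist":[0,0,0]},
    {"grip":-1,"delta_pos":[0,0,0],"twist":[0,0,0]},
    {"grip":-1,"delta_pos":[0,0,0],"twist":[0,0,0]},
    {"grip":-1,"delta_pos":[0,0,0],"twist":[0,0,0]},
    {"grip":-1,"delta_pos":[0,0,0],"twist":[0,0,0]}
  ]
}}

```text
time: 19.2
position: [0.4429, 0.307, 0.0522]
tool_rot: [0.298, 0.954, 0.001, 0.001]
contact_force: [0.4, 0.0, -1.1]
opening: 0.0112
grip_force: 30.0
```

Call:
{"op": "jog_arm", "data": {
  "moves": [
    {"grip":-1,"delta_pos":[0,0,-0.2],"twist":[0,0,0]},
    {"grip":-1,"delta_pos":[0,0,0],"twist":[0,0,0]},
    {"grip":-0.9,"delta_pos":[0,0,0],"twist":[0,0,0]},
    {"grip":-0.6,"delta_pos":[0,0,0],"twist":[0,0,0]},
    {"grip":-0.2,"delta_pos":[0,0,0],"twist":[0,0,0]}
  ]
}}

```text
time: 19.62
position: [0.4429, 0.307, 0.0501]
tool_rot: [0.298, 0.954, 0.001, 0.001]
contact_force: [0.1, 0.4, 1.3]
opening: 0.0195
grip_force: 0.0
```

Call:
{"op": "jog_arm", "data": {
  "moves": [
    {"grip":0,"delta_pos":[0,0,0],"twist":[0,0,0]},
    {"grip":0,"delta_pos":[0,0,0],"twist":[0,0,0]},
    {"grip":0,"delta_pos":[0,0,0.5],"twist":[0,0,0]},
    {"grip":0,"delta_pos":[0,0,1.5],"twist":[0,0,0]},
    {"grip":0,"delta_pos":[0,0,2.5],"twist":[0,0,0]}
  ]
}}

```text
time: 20.03
position: [0.4401, 0.3054, 0.0918]
tool_rot: [0.298, 0.954, -0.002, -0.002]
contact_force: [0.4, -0.6, -1.1]
opening: 0.0467
grip_force: 0.0
```

Call:
{"op": "jog_arm", "data": {
  "moves": [
    {"grip":0,"delta_pos":[0,0,3],"twist":[0,0,0]},
    {"grip":0,"delta_pos":[0,0,3],"twist":[0,0,0]},
    {"grip":1,"delta_pos":[0,-1,3],"twist":[0,0,0]},
    {"grip":1,"delta_pos":[0,-2,1.5],"twist":[0,0,0]},
    {"grip":1,"delta_pos":[0,-3,0],"twist":[0,0,0]}
  ]
}}

```text
time: 20.45
position: [0.4446, 0.2483, 0.2051]
tool_rot: [0.297, 0.955, 0.004, 0.003]
contact_force: [0.3, -0.2, -0.2]
opening: 0.0623
grip_force: 0.0
```

```bash
cat > cups.py <<'E'
from h import *
s=status.get_obs();print(s['time'],s['position'].round(4),s['tool_rot'].round(4))
for n in ['top','scene']:
    im,d,c=grab(n);W=cloud(d,c);ok=d>0
    for i,ce,p in objs(W,ok,lim=(.2,.78,-.5,.5)):
        if len(p)>1600: continue
        zt=np.percentile(p[:,2],98); rim=p[p[:,2]>zt-.006]; xy,r=circ(rim[:,:2])
        print(n,ce.round(0),len(p),zt.round(3),xy.round(4),r.round(4),[np.round(a,3).tolist() for a in cv2.minAreaRect(p[:,:2].astype(np.float32))[:2]])
    if n=='top':
        x=np.array([.141,.990]);y=np.array([-.990,.141]);q=W[...,:2]-[.5408,.0102]
        m=ok&(abs(q@x)<.08)&(abs(q@y+.002)<.014); print('slot z pct',np.percentile(W[m][:,2],[2,25,50,75,98]).round(3))
    cv2.imwrite(f'pics/cups_{n}_{int(s["time"]*10)}.png',im[...,::-1])
E
python3 cups.py
```

```text
20.45 [0.4446 0.2483 0.2051] [0.2972 0.9548 0.0039 0.0035]
top [557. 142.] 198 0.054 [ 0.7763 -0.4841] 0.0095 [[0.775, -0.484], [0.032, 0.01]]
top [333. 166.] 1388 0.094 [ 0.7291 -0.0452] 0.0378 [[0.719, -0.037], [0.079, 0.106]]
top [175. 206.] 928 0.09 [0.6567 0.2653] 0.014 [[0.646, 0.261], [0.073, 0.155]]
top [422. 222.] 530 0.101 [ 0.612  -0.2021] 0.0173 [[0.612, -0.202], [0.037, 0.037]]
top [490. 236.] 796 0.084 [ 0.5856 -0.3314] 0.0248 [[0.586, -0.331], [0.052, 0.052]]
top [310. 257.] 472 0.023 [0.5586 0.0098] 0.0379 [[0.558, 0.009], [0.13, 0.014]]
top [459. 278.] 302 0.035 [ 0.5095 -0.2766] 0.011 [[0.51, -0.277], [0.035, 0.035]]
top [420. 329.] 548 0.049 [ 0.4145 -0.1885] 0.0433 [[0.414, -0.188], [0.09, 0.089]]
top [504. 332.] 826 0.065 [ 0.4072 -0.3464] 0.0322 [[0.407, -0.346], [0.067, 0.067]]
top [357. 344.] 542 0.025 [ 0.39   -0.0766] 0.0302 [[0.391, -0.076], [0.068, 0.068]]
top [255. 349.] 342 0.019 [0.3836 0.1173] 0.0161 [[0.384, 0.117], [0.025, 0.05]]
slot z pct [0.002 0.005 0.006 0.009 0.021]
scene [400. 171.] 700 0.089 [0.4431 0.3068] 0.014 [[0.432, 0.314], [0.155, 0.077]]
scene [325. 190.] 135 0.019 [0.3824 0.116 ] 0.0161 [[0.382, 0.117], [0.027, 0.051]]
scene [445. 226.] 886 0.089 [0.6551 0.2665] 0.0144 [[0.643, 0.261], [0.072, 0.163]]
scene [222. 248.] 867 0.048 [ 0.4134 -0.1888] 0.0433 [[0.413, -0.189], [0.089, 0.093]]
scene [154. 275.] 1007 0.064 [ 0.4059 -0.347 ] 0.0323 [[0.406, -0.346], [0.069, 0.069]]
scene [262. 304.] 678 0.1 [ 0.6109 -0.2027] 0.0172 [[0.611, -0.203], [0.037, 0.039]]
scene [208. 298.] 246 0.034 [ 0.5092 -0.2775] 0.0113 [[0.51, -0.278], [0.034, 0.034]]
scene [199. 329.] 1008 0.082 [ 0.5848 -0.3318] 0.0249 [[0.585, -0.332], [0.052, 0.056]]
scene [169. 456.] 106 0.053 [ 0.776  -0.4849] 0.0092 [[0.775, -0.485], [0.01, 0.029]]
```

All the pens lie on the box floor, with the slot depth at 21 mm or less. Both trays are down and the cups haven't moved. Next is cup2.

Call:
{"op": "jog_arm", "data": {
  "moves": [
    {"grip":1,"delta_pos":[-0.25,-1.5,0],"twist":[0,0,-0.04]},
    {"grip":1,"delta_pos":[-0.25,-3,0],"twist":[0,0,-0.04]},
    {"grip":1,"delta_pos":[-0.25,-4,0],"twist":[0,0,-0.04]},
    {"grip":1,"delta_pos":[-0.25,-4,0],"twist":[0,0,-0.04]},
    {"grip":1,"delta_pos":[-0.25,-4,0],"twist":[0,0,-0.04]}
  ]
}}

```text
time: 20.97
position: [0.4291, 0.0808, 0.1988]
tool_rot: [0.392, 0.92, 0.001, -0.0]
contact_force: [0.7, 0.4, 0.7]
opening: 0.0941
grip_force: 0.0
```

Call:
{"op": "jog_arm", "data": {
  "moves": [
    {"grip":1,"delta_pos":[-0.25,-4,0],"twist":[0,0,-0.04]},
    {"grip":1,"delta_pos":[-0.25,-4,0],"twist":[0,0,-0.04]},
    {"grip":1,"delta_pos":[-0.25,-4,0],"twist":[0,0,-0.04]},
    {"grip":1,"delta_pos":[-0.25,-4,0],"twist":[0,0,-0.04]},
    {"grip":1,"delta_pos":[-0.25,-4,0],"twist":[0,0,-0.04]}
  ]
}}

```text
time: 21.38
position: [0.4168, -0.1197, 0.1991]
tool_rot: [0.483, 0.876, 0.001, 0.0]
contact_force: [1.3, 0.8, -0.2]
opening: 0.0949
grip_force: 0.0
```

Call:
{"op": "jog_arm", "data": {
  "moves": [
    {"grip":1,"delta_pos":[-0.25,-4,0],"twist":[0,0,-0.04]},
    {"grip":1,"delta_pos":[-0.25,-4,0],"twist":[0,0,-0.04]},
    {"grip":1,"delta_pos":[-0.25,-4,0],"twist":[0,0,-0.04]},
    {"grip":1,"delta_pos":[-0.25,-4,0],"twist":[0,0,-0.04]},
    {"grip":1,"delta_pos":[-0.25,-3,0],"twist":[0,0,-0.04]}
  ]
}}

```text
time: 21.8
position: [0.4043, -0.3108, 0.1988]
tool_rot: [0.569, 0.823, 0.001, 0.0]
contact_force: [0.5, -0.5, -0.2]
opening: 0.0949
grip_force: 0.0
```

Call:
{"op": "jog_arm", "data": {
  "moves": [
    {"grip":1,"delta_pos":[0,-2,-1],"twist":[0,0,0]},
    {"grip":1,"delta_pos":[0,-1,-2],"twist":[0,0,0]},
    {"grip":1,"delta_pos":[0,0,-2],"twist":[0,0,0]},
    {"grip":1,"delta_pos":[0,0,-1.5],"twist":[0,0,0]},
    {"grip":1,"delta_pos":[0,0,-0.5],"twist":[0,0,0]}
  ]
}}

```text
time: 22.22
position: [0.4035, -0.3368, 0.1255]
tool_rot: [0.567, 0.823, 0.001, -0.003]
contact_force: [-0.5, 0.0, -0.3]
opening: 0.0949
grip_force: 0.0
```

```bash
python3 cups.py | grep -v slot
```

```text
22.2167 [ 0.4035 -0.3368  0.1255] [ 0.5674  0.8234  0.0013 -0.0027]
top [557. 142.] 195 0.055 [ 0.7745 -0.4847] 0.0092 [[0.775, -0.484], [0.032, 0.01]]
top [333. 166.] 1384 0.094 [ 0.7291 -0.0451] 0.0378 [[0.731, -0.032], [0.106, 0.08]]
top [175. 206.] 934 0.091 [0.657  0.2646] 0.0139 [[0.646, 0.261], [0.071, 0.155]]
top [422. 223.] 533 0.101 [ 0.6121 -0.2021] 0.0172 [[0.612, -0.202], [0.037, 0.037]]
top [490. 236.] 796 0.083 [ 0.5856 -0.3315] 0.0247 [[0.585, -0.331], [0.053, 0.052]]
top [310. 257.] 467 0.023 [0.5613 0.009 ] 0.0379 [[0.558, 0.009], [0.13, 0.015]]
top [459. 278.] 301 0.034 [ 0.5095 -0.2766] 0.0112 [[0.51, -0.277], [0.035, 0.035]]
top [150. 318.] 1013 0.09 [0.4433 0.3076] 0.0136 [[0.433, 0.314], [0.156, 0.071]]
top [420. 330.] 547 0.05 [ 0.4145 -0.1884] 0.0433 [[0.414, -0.188], [0.089, 0.089]]
top [357. 344.] 542 0.025 [ 0.3901 -0.0765] 0.0301 [[0.391, -0.076], [0.068, 0.068]]
top [255. 349.] 342 0.019 [0.3835 0.1173] 0.016 [[0.384, 0.117], [0.025, 0.05]]
top [589. 375.] 577 0.387 [ 0.377  -0.3271] 0.006 [[0.35, -0.359], [0.09, 0.029]]
scene [400. 171.] 687 0.089 [0.444  0.3068] 0.0152 [[0.433, 0.313], [0.155, 0.077]]
scene [325. 190.] 129 0.018 [0.3824 0.1165] 0.0165 [[0.383, 0.117], [0.028, 0.05]]
scene [445. 226.] 893 0.089 [0.6553 0.2647] 0.0141 [[0.644, 0.261], [0.071, 0.161]]
scene [222. 248.] 867 0.047 [ 0.4132 -0.1888] 0.0434 [[0.413, -0.189], [0.092, 0.09]]
scene [154. 275.] 1012 0.064 [ 0.4058 -0.3469] 0.0324 [[0.406, -0.347], [0.067, 0.071]]
scene [262. 304.] 681 0.1 [ 0.6112 -0.2026] 0.0173 [[0.612, -0.203], [0.038, 0.038]]
scene [208. 298.] 245 0.034 [ 0.5097 -0.2773] 0.0115 [[0.51, -0.278], [0.035, 0.032]]
scene [199. 329.] 1005 0.082 [ 0.5847 -0.3319] 0.0248 [[0.585, -0.332], [0.053, 0.054]]
scene [169. 456.] 106 0.053 [ 0.7754 -0.4849] 0.0092 [[0.775, -0.485], [0.03, 0.01]]
```

Call:
{"op": "jog_arm", "data": {
  "moves": [
    {"grip":1,"delta_pos":[0.1,-0.6,-1],"twist":[0,0,0]},
    {"grip":1,"delta_pos":[0,0,-1.5],"twist":[0,0,0]},
    {"grip":1,"delta_pos":[0,0,-1.0],"twist":[0,0,0]},
    {"grip":1,"delta_pos":[0,0,-0.5],"twist":[0,0,0]},
    {"grip":1,"delta_pos":[0,0,0],"twist":[0,0,0]}
  ]
}}

```text
time: 22.73
position: [0.4053, -0.3438, 0.088]
tool_rot: [0.567, 0.824, 0.001, -0.001]
contact_force: [-0.9, -0.4, 0.6]
opening: 0.0952
grip_force: 0.0
```

```bash
python3 -c "
from h import *
for i in range(6): grab('top')
s=status.get_obs();print(s['time'],s['position'].round(4))"
```

```text
23.0333 [ 0.4062 -0.3448  0.0902]
```

Call:
{"op": "jog_arm", "data": {
  "moves": [
    {"grip":1,"delta_pos":[0,-0.2,-1],"twist":[0,0,0]},
    {"grip":1,"delta_pos":[0,0,-1.5],"twist":[0,0,0]},
    {"grip":1,"delta_pos":[0,0,-1.2],"twist":[0,0,0]},
    {"grip":1,"delta_pos":[0,0,-0.8],"twist":[0,0,0]},
    {"grip":1,"delta_pos":[0,0,-0.3],"twist":[0,0,0]}
  ]
}}

```text
time: 23.45
position: [0.4046, -0.3453, 0.0389]
tool_rot: [0.567, 0.824, 0.001, -0.001]
contact_force: [-0.5, -0.6, -0.2]
opening: 0.0948
grip_force: 0.0
```

Call:
{"op": "jog_arm", "data": {
  "moves": [
    {"grip":0.7,"delta_pos":[0,0,0],"twist":[0,0,0]},
    {"grip":0.5,"delta_pos":[0,0,0],"twist":[0,0,0]},
    {"grip":0.2,"delta_pos":[0,0,0],"twist":[0,0,0]},
    {"grip":-0.2,"delta_pos":[0,0,0],"twist":[0,0,0]},
    {"grip":-1,"delta_pos":[0,0,0],"twist":[0,0,0]}
  ]
}}

```text
time: 23.87
position: [0.4061, -0.3467, 0.042]
tool_rot: [0.567, 0.824, 0.0, 0.001]
contact_force: [0.4, 0.4, 0.4]
opening: 0.0671
grip_force: 0.0
```

Call:
{"op": "jog_arm", "data": {
  "moves": [
    {"grip":-1,"delta_pos":[0,0,0],"twist":[0,0,0]},
    {"grip":-1,"delta_pos":[0,0,0],"twist":[0,0,0]},
    {"grip":-1,"delta_pos":[0,0,0],"twist":[0,0,0]},
    {"grip":-1,"delta_pos":[0,0,0],"twist":[0,0,0]},
    {"grip":-1,"delta_pos":[0,0,0],"twist":[0,0,0]}
  ]
}}

```text
time: 24.28
position: [0.4058, -0.3464, 0.0413]
tool_rot: [0.567, 0.824, 0.001, 0.0]
contact_force: [0.2, 0.3, 0.2]
opening: 0.0339
grip_force: 0.0
```

The fingers closed on nothing, so cup2 may have been knocked aside. I'll look.

```bash
python3 cups.py | grep -E "scene|top .(4|5)"
python3 - <<'E'
import cv2,glob,os
f=sorted(glob.glob('pics/cups_scene_*'),key=os.path.getmtime)[-1]
a=cv2.imread(f)[190:390,90:310];cv2.imwrite('pics/look1.png',cv2.resize(a,None,fx=2.7,fy=2.7))
E
```

```text
top [557. 142.] 203 0.055 [ 0.7764 -0.4848] 0.0096 [[0.775, -0.484], [0.031, 0.01]]
top [422. 223.] 528 0.102 [ 0.6121 -0.2022] 0.0172 [[0.612, -0.202], [0.037, 0.038]]
top [490. 236.] 797 0.084 [ 0.5856 -0.3314] 0.0248 [[0.586, -0.331], [0.052, 0.052]]
top [459. 278.] 302 0.035 [ 0.5098 -0.2769] 0.0112 [[0.509, -0.276], [0.035, 0.034]]
top [420. 330.] 542 0.049 [ 0.4145 -0.1884] 0.0432 [[0.415, -0.188], [0.089, 0.089]]
scene [109. 118.] 540 0.4 [ 0.356 -0.307] 0.0414 [[0.346, -0.312], [0.051, 0.095]]
scene [400. 171.] 692 0.088 [0.4423 0.3076] 0.0144 [[0.432, 0.314], [0.155, 0.079]]
scene [325. 190.] 135 0.018 [0.3834 0.1164] 0.0166 [[0.382, 0.116], [0.027, 0.055]]
scene [445. 226.] 885 0.089 [0.6553 0.2656] 0.0143 [[0.644, 0.261], [0.072, 0.162]]
scene [222. 248.] 869 0.048 [ 0.4132 -0.1888] 0.0433 [[0.412, -0.189], [0.089, 0.093]]
scene [262. 304.] 677 0.1 [ 0.6111 -0.2026] 0.0173 [[0.612, -0.203], [0.038, 0.039]]
scene [208. 298.] 245 0.034 [ 0.5101 -0.2773] 0.0117 [[0.51, -0.278], [0.034, 0.035]]
scene [199. 329.] 1010 0.082 [ 0.5846 -0.3319] 0.0249 [[0.585, -0.332], [0.053, 0.054]]
scene [169. 456.] 105 0.053 [ 0.7752 -0.4848] 0.009 [[0.775, -0.485], [0.029, 0.009]]
```

View pics/look1.png

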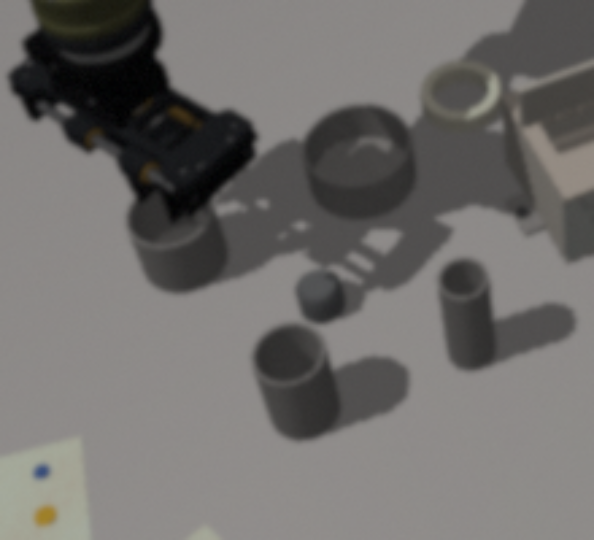

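The cup has shifted, and the fingers look to be inside or over its near side, with the rim at about (170,225) in the crop. I'll fit its position.

Run:
```python
from h import *
from scipy.optimize import least_squares
for n in ['scene','top']:
    im,d,c=grab(n);W=cloud(d,c)
    m=(d>0)&(abs(W[...,0]-.41)<.09)&(abs(W[...,1]+.35)<.09)
    P=W[m]
    for lo,hi in [(.02,.035),(.035,.055),(.058,.067)]:
        p=P[(P[:,2]>lo)&(P[:,2]<hi)][:,:2]
        if len(p)<15: print(n,lo,len(p));continue
        f=least_squares(lambda q:np.minimum(abs(np.hypot(*(p-q).T)-.034),abs(np.hypot(*(p-q).T)-.031)),p.mean(0),loss='soft_l1',f_scale=.002)
        r=np.hypot(*(p-f.x).T);print(n,lo,len(p),f.x.round(4),np.percentile(r,[5,25,50,75,95]).round(4),p.min(0).round(3),p.max(0).round(3))
s=status.get_obs();print(s['opening'],s['position'].round(4),s['grip_force'],s['contact_force'].round(1))
```

```text
scene 0.02 231 [ 0.4073 -0.3448] [0.0292 0.0309 0.0327 0.0343 0.1113] [ 0.372 -0.381] [ 0.5   -0.266]
scene 0.035 276 [ 0.4062 -0.3469] [0.0303 0.0315 0.0325 0.0334 0.0346] [ 0.371 -0.381] [ 0.441 -0.315]
scene 0.058 117 [ 0.4059 -0.347 ] [0.03   0.0316 0.0327 0.0335 0.0344] [ 0.376 -0.38 ] [ 0.441 -0.314]
top 0.02 156 [ 0.4451 -0.3007] [0.0275 0.0395 0.0554 0.0621 0.0885] [ 0.374 -0.378] [ 0.5   -0.264]
top 0.035 124 [ 0.4073 -0.3473] [0.0308 0.0335 0.0339 0.0342 0.0347] [ 0.374 -0.366] [ 0.499 -0.272]
top 0.058 123 [ 0.4075 -0.3453] [0.0297 0.0308 0.0316 0.0323 0.0331] [ 0.375 -0.353] [ 0.439 -0.313]
0.01769828493712097 [ 0.4058 -0.3463  0.0412] 0.0 [ 0.1 -0.2 -0.3]
```

Run:
```python
from h import *
im,d,c=grab('scene');t,_,_=grab('top')
a=cv2.resize(im[225:315,100:220],(800,600),interpolation=cv2.INTER_CUBIC)[:, :400*2]
b=cv2.resize(t[270:390,440:600],(800,600),interpolation=cv2.INTER_CUBIC)
cv2.imwrite('pics/look2.png',cv2.resize(np.hstack([a,b]),(800,300))[...,::-1])
s=status.get_obs();print(s['opening'],s['joints'].round(3),s['tool_rot'].round(3))
```

```text
0.009948157582090946 [-8.080e-01 -1.000e-03  2.030e+00  1.000e-03  1.113e+00 -1.173e+00] [0.567 0.824 0.001 0.   ]
```

View pics/look2.png

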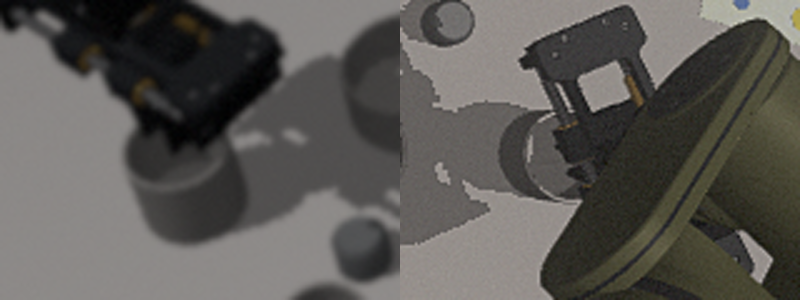

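The fingers are closed inside cup2, which hasn't moved, and no contact force was felt. I'll test by opening gently in place.

Call:
{"op": "jog_arm", "data": {
  "moves": [
    {"grip":-0.7,"delta_pos":[0,0,0],"twist":[0,0,0]},
    {"grip":-0.5,"delta_pos":[0,0,0],"twist":[0,0,0]},
    {"grip":-0.3,"delta_pos":[0,0,0],"twist":[0,0,0]},
    {"grip":-0.2,"delta_pos":[0,0,0],"twist":[0,0,0]},
    {"grip":-0.2,"delta_pos":[0,0,0],"twist":[0,0,0]}
  ]
}}

```text
time: 25.0
position: [0.4057, -0.3463, 0.0412]
tool_rot: [0.567, 0.824, 0.001, 0.0]
contact_force: [-0.1, 0.8, 0.1]
opening: 0.0348
grip_force: 0.0
```

Call:
{"op": "jog_arm", "data": {
  "moves": [
    {"grip":0,"delta_pos":[0,0,0],"twist":[0,0,0]},
    {"grip":0,"delta_pos":[0,0,0],"twist":[0,0,0]},
    {"grip":0,"delta_pos":[0,0,0],"twist":[0,0,0]},
    {"grip":0,"delta_pos":[0,0,0],"twist":[0,0,0]},
    {"grip":0,"delta_pos":[0,0,0],"twist":[0,0,0]}
  ]
}}

```text
time: 25.42
position: [0.4058, -0.3463, 0.0412]
tool_rot: [0.567, 0.824, 0.001, 0.0]
contact_force: [0.6, 0.2, 0.6]
opening: 0.0472
grip_force: 0.0
```

Run:
```python
from h import *
s=status.get_obs();print(s)
im,d,c=grab('scene');W=cloud(d,c)
P=W[(d>0)&(abs(W[...,0]-.41)<.09)&(abs(W[...,1]+.35)<.09)]
p=P[(P[:,2]>.035)&(P[:,2]<.055)&(P[:,0]<.46)][:,:2]; print(p.min(0),p.max(0),len(p))
```

```text
{'time': 25.4167, 'joints': array([-8.07960367e-01, -1.30195942e-03,  2.02987280e+00,  1.37779175e-03,
        1.11272857e+00, -1.17322056e+00]), 'qd': array([ 0.00080663,  0.00147291, -0.00013759,  0.00012772,  0.0007469 ,
        0.00073307]), 'tau': array([-8.82337354e-04, -3.22200143e+01, -3.22787082e+01,  2.33247738e-03,
        8.90462729e-02,  9.83341511e-05]), 'position': array([ 0.40576598, -0.34634831,  0.04123816]), 'tool_rot': array([5.67175631e-01, 8.23596625e-01, 5.75083357e-04, 2.69451088e-04]), 'contact_force': array([0.61601597, 0.23468871, 0.60900588]), 'wrist_torque': array([-0.03354956, -0.00874595, -0.00790818]), 'grip_force': 0.0, 'opening': 0.04716291817257563}
[ 0.37074983 -0.38051701] [ 0.44116252 -0.3148807 ] 301
```

Run:
```python
from h import *
im,d,c=grab('scene');W=cloud(d,c)
def pr(p,c):
    q=c['world_to_cam']@np.r_[p,1]; return (c['cx']+c['fx']*q[0]/-q[2], c['cy']-c['fy']*q[1]/-q[2])
for z in (.041,.06,.08,.12): print(z,np.round(pr([.4058,-.3463,z],c),1))
for n in ('scene','top'):
    if n=='top': im,d,c=grab('top');W=cloud(d,c)
    g=(im.astype(int).max(-1)<45)&(d>0)&(np.hypot(W[...,0]-.4058,W[...,1]+.3463)<.07)&(W[...,2]>.03)
    P=W[g]; print(n,len(P),np.percentile(P[:,2],[0,1,5,20,50]).round(3)); 
    i=np.argsort(P[:,2])[:200:20]; print(P[i].round(3))
```

```text
0.041 [154.7 274.6]
0.06 [152.7 269.1]
0.08 [150.6 263.3]
0.12 [146.1 251.1]
scene 5015 [0.031 0.088 0.175 0.199 0.313]
[[ 0.393 -0.321  0.031]
 [ 0.429 -0.332  0.075]
 [ 0.385 -0.358  0.082]
 [ 0.437 -0.343  0.092]
 [ 0.437 -0.349  0.106]
 [ 0.387 -0.365  0.117]
 [ 0.385 -0.36   0.131]
 [ 0.387 -0.369  0.152]
 [ 0.462 -0.363  0.162]
 [ 0.448 -0.368  0.166]]
top 2231 [0.038 0.16  0.176 0.198 0.374]
[[ 0.379 -0.359  0.038]
 [ 0.426 -0.303  0.159]
 [ 0.427 -0.301  0.166]
 [ 0.451 -0.298  0.171]
 [ 0.435 -0.303  0.175]
 [ 0.436 -0.343  0.175]
 [ 0.452 -0.34   0.176]
 [ 0.432 -0.306  0.177]
 [ 0.448 -0.35   0.177]
 [ 0.425 -0.313  0.177]]
```

No finger pixels appear below about z=0.075, so the fingertips may end higher than the TCP suggests. I'll lift and measure the real tip height.

Call:
{"op": "jog_arm", "data": {
  "moves": [
    {"grip":0,"delta_pos":[0,0,1.5],"twist":[0,0,0]},
    {"grip":0,"delta_pos":[0,0,2.5],"twist":[0,0,0]},
    {"grip":0,"delta_pos":[0,0,2.5],"twist":[0,0,0]},
    {"grip":0,"delta_pos":[0,0,1.5],"twist":[0,0,0]},
    {"grip":0,"delta_pos":[0,0,0.8],"twist":[0,0,0]}
  ]
}}

```text
time: 25.98
position: [0.4069, -0.3475, 0.1322]
tool_rot: [0.567, 0.824, 0.0, 0.002]
contact_force: [1.1, -0.6, 0.6]
opening: 0.0478
grip_force: 0.0
```

Run:
```python
from h import *
for i in range(3): im,d,c=grab('scene')
s=status.get_obs();p=s['position'];print(p.round(4),s['opening']);W=cloud(d,c)
t=np.deg2rad(21);u=np.array([np.cos(t),np.sin(t)]);v=np.array([-u[1],u[0]])
q=W[...,:2]-p[:2]
m=(d>0)&(abs(q@v)<.02)&(abs(q@u)<.07)&(W[...,2]>.07)&(W[...,2]<.3)
for lo in np.arange(.07,.26,.01):
    k=m&(W[...,2]>=lo)&(W[...,2]<lo+.01); print(round(lo,3),k.sum(), np.percentile(q[k]@u,[0,50,100]).round(3) if k.sum() else '')
```

```text
[ 0.4058 -0.3464  0.1293] 0.04754147805585714
0.07 0 
0.08 0 
0.09 0 
0.1 0 
0.11 0 
0.12 0 
0.13 0 
0.14 0 
0.15 0 
0.16 39 [-0.028  0.025  0.03 ]
0.17 49 [-0.029  0.026  0.032]
0.18 35 [-0.03   0.025  0.033]
0.19 29 [-0.036 -0.023  0.033]
0.2 25 [-0.032 -0.024  0.034]
0.21 33 [-0.035 -0.024  0.035]
0.22 15 [-0.028 -0.025 -0.023]
0.23 10 [-0.028 -0.025 -0.023]
0.24 13 [-0.029 -0.025 -0.023]
0.25 10 [-0.029 -0.025 -0.024]
```

The reported TCP sits about 30 mm below the real fingertips, so I'll get the exact offset.

Run:
```python
from h import *
im,d,c=grab('scene');p=status.get_obs()['position'];W=cloud(d,c)
q=W[...,:2]-p[:2];m=(d>0)&(np.hypot(q[...,0],q[...,1])<.05)&(W[...,2]>.07)&(W[...,2]<.2)
z=np.sort(W[m][:,2]);print(z[:12].round(4),z[30].round(4))
t=np.deg2rad(21);u=np.array([np.cos(t),np.sin(t)]);v=np.array([-u[1],u[0]])
k=m&(W[...,2]<.175)
a=q[k]@u;b=q[k]@v
for s in (1,-1): print(s,np.percentile(a[a*s>0],[5,50,95]).round(4),np.percentile(b[a*s>0],[5,50,95]).round(4))
```

```text
[0.1623 0.1624 0.163  0.163  0.163  0.1633 0.1633 0.1635 0.1635 0.1636
 0.164  0.1644] 0.1675
1 [0.0261 0.0275 0.0304] [-0.0114 -0.0027  0.0102]
-1 [-0.0261 -0.0243 -0.0229] [-0.0128 -0.0063  0.0009]
```

Real tip height is the reported z plus about 30 mm, so I'll use that offset. Retrying cup2 with reported z ≈ 0.012.

Call:
{"op": "jog_arm", "data": {
  "moves": [
    {"grip":1,"delta_pos":[0.05,0,0],"twist":[0,0,0]},
    {"grip":1,"delta_pos":[0,0,0],"twist":[0,0,0]},
    {"grip":1,"delta_pos":[0,0,0],"twist":[0,0,0]},
    {"grip":1,"delta_pos":[0,0,-1],"twist":[0,0,0]},
    {"grip":1,"delta_pos":[0,0,-1.5],"twist":[0,0,0]}
  ]
}}

```text
time: 26.6
position: [0.4071, -0.3472, 0.1049]
tool_rot: [0.567, 0.824, 0.0, 0.002]
contact_force: [-0.5, 0.2, -0.4]
opening: 0.0757
grip_force: 0.0
```

Call:
{"op": "jog_arm", "data": {
  "moves": [
    {"grip":1,"delta_pos":[0,0,-2],"twist":[0,0,0]},
    {"grip":1,"delta_pos":[0,0,-2.2],"twist":[0,0,0]},
    {"grip":1,"delta_pos":[0,0,-2],"twist":[0,0,0]},
    {"grip":1,"delta_pos":[0,0,-1.5],"twist":[0,0,0]},
    {"grip":1,"delta_pos":[0,0,-1],"twist":[0,0,0]}
  ]
}}

```text
time: 27.02
position: [0.4049, -0.3449, 0.0141]
tool_rot: [0.567, 0.824, 0.001, -0.002]
contact_force: [-0.2, 0.4, -0.4]
opening: 0.0951
grip_force: 0.0
```

Call:
{"op": "jog_arm", "data": {
  "moves": [
    {"grip":1,"delta_pos":[0,0,-0.5],"twist":[0,0,0]},
    {"grip":0.7,"delta_pos":[0,0,0],"twist":[0,0,0]},
    {"grip":0.4,"delta_pos":[0,0,0],"twist":[0,0,0]},
    {"grip":0.2,"delta_pos":[0,0,0],"twist":[0,0,0]},
    {"grip":0,"delta_pos":[0,0,0],"twist":[0,0,0]}
  ]
}}

```text
time: 27.43
position: [0.407, -0.3471, 0.0136]
tool_rot: [0.567, 0.824, 0.0, 0.001]
contact_force: [-0.5, -0.2, 1.1]
opening: 0.0736
grip_force: 0.0
```

Call:
{"op": "jog_arm", "data": {
  "moves": [
    {"grip":-0.3,"delta_pos":[0,0,0],"twist":[0,0,0]},
    {"grip":-1,"delta_pos":[0,0,0],"twist":[0,0,0]},
    {"grip":-1,"delta_pos":[0,0,0],"twist":[0,0,0]},
    {"grip":-1,"delta_pos":[0,0,0],"twist":[0,0,0]},
    {"grip":-1,"delta_pos":[0,0,0],"twist":[0,0,0]}
  ]
}}

```text
time: 27.85
position: [0.4068, -0.3471, 0.0135]
tool_rot: [0.567, 0.824, 0.0, 0.001]
contact_force: [-1.2, -0.1, 5.9]
opening: 0.0683
grip_force: 30.0
```

Call:
{"op": "jog_arm", "data": {
  "moves": [
    {"grip":-1,"delta_pos":[0,0,0.4],"twist":[0,0,0]},
    {"grip":-1,"delta_pos":[0,0,1.2],"twist":[0,0,0]},
    {"grip":-1,"delta_pos":[0,0,2],"twist":[0,0,0]},
    {"grip":-1,"delta_pos":[0,0,2.5],"twist":[0,0,0]},
    {"grip":-1,"delta_pos":[0,0,2],"twist":[0,0,0]}
  ]
}}

```text
time: 28.27
position: [0.4062, -0.3461, 0.0947]
tool_rot: [0.567, 0.824, 0.001, 0.0]
contact_force: [0.8, -0.2, 0.0]
opening: 0.0681
grip_force: 30.0
```

```bash
python3 cups.py | grep -E "^[0-9]|049|048|05 "
```

```text
28.2667 [ 0.4062 -0.3461  0.0947] [5.672e-01 8.236e-01 7.000e-04 2.000e-04]
top [420. 329.] 537 0.049 [ 0.4146 -0.1885] 0.0432 [[0.415, -0.188], [0.089, 0.089]]
slot z pct [0.002 0.005 0.006 0.01  0.021]
scene [222. 248.] 860 0.048 [ 0.4133 -0.1889] 0.0433 [[0.413, -0.189], [0.09, 0.093]]
```

Call:
{"op": "jog_arm", "data": {
  "moves": [
    {"grip":-1,"delta_pos":[0.15,1.5,0],"twist":[0,0,0]},
    {"grip":-1,"delta_pos":[0.15,2.5,0],"twist":[0,0,0]},
    {"grip":-1,"delta_pos":[0.15,3.2,0],"twist":[0,0,0]},
    {"grip":-1,"delta_pos":[0.15,3.2,0],"twist":[0,0,0]},
    {"grip":-1,"delta_pos":[0.15,2.6,0],"twist":[0,0,0]}
  ]
}}

```text
time: 28.78
position: [0.4119, -0.2128, 0.0906]
tool_rot: [0.567, 0.824, 0.001, -0.002]
contact_force: [0.1, 0.2, -1.4]
opening: 0.0683
grip_force: 30.0
```

Call:
{"op": "jog_arm", "data": {
  "moves": [
    {"grip":-1,"delta_pos":[0,1.6,0],"twist":[0,0,0]},
    {"grip":-1,"delta_pos":[0,0.8,0],"twist":[0,0,0]},
    {"grip":-1,"delta_pos":[0,0.3,0],"twist":[0,0,0]},
    {"grip":-1,"delta_pos":[0,0,0],"twist":[0,0,0]},
    {"grip":-1,"delta_pos":[0,0,0],"twist":[0,0,0]}
  ]
}}

```text
time: 29.2
position: [0.4135, -0.1896, 0.0928]
tool_rot: [0.567, 0.824, 0.0, -0.0]
contact_force: [0.6, -0.2, -1.0]
opening: 0.0681
grip_force: 30.0
```

Run:
```python
from h import *
im,d,c=grab('scene');W=cloud(d,c);s=status.get_obs();print(s['position'].round(4),s['opening'])
from scipy.optimize import least_squares
P=W[(d>0)&(abs(W[...,0]-.414)<.06)&(abs(W[...,1]+.1887)<.06)]
for lo,hi,r in [(.02,.04,.0435),(.075,.095,.0325),(.1,.12,.0325),(.125,.14,.0325)]:
    p=P[(P[:,2]>lo)&(P[:,2]<hi)][:,:2]
    f=least_squares(lambda q:np.hypot(*(p-q).T)-r,[.414,-.1887],loss='soft_l1',f_scale=.002); print(lo,len(p),f.x.round(4),np.median(abs(f.fun)).round(4))
z=P[(P[:,2]>.05)&(P[:,2]<.2)][:,2];print(np.histogram(z,np.arange(.05,.2,.01)))
cv2.imwrite('pics/hold.png',cv2.resize(im[160:300,150:300],(643,600),interpolation=cv2.INTER_CUBIC)[...,::-1])
```

```text
[ 0.4137 -0.1899  0.093 ] 0.06813480880453117
0.02 299 [ 0.4138 -0.189 ] 0.0009
0.075 220 [ 0.4142 -0.1893] 0.001
0.1 314 [ 0.4143 -0.1892] 0.0009
0.125 226 [ 0.4148 -0.1892] 0.0012
(array([  0,   0,   2, 151, 144, 163, 151, 124, 155, 125,  52,  49,  42,
        34,  11]), array([0.05, 0.06, 0.07, 0.08, 0.09, 0.1 , 0.11, 0.12, 0.13, 0.14, 0.15,
       0.16, 0.17, 0.18, 0.19, 0.2 ]))
```

View pics/hold.png

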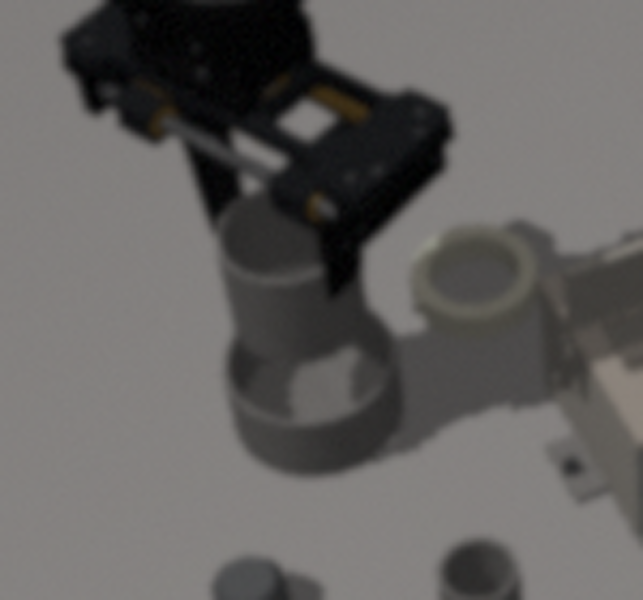

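Cup2 is held upright directly over cup1, at about (300,280) above (310,410). I'll lower it and release.

Call:
{"op": "jog_arm", "data": {
  "moves": [
    {"grip":-1,"delta_pos":[0,0,-1],"twist":[0,0,0]},
    {"grip":-1,"delta_pos":[0,0,-1.5],"twist":[0,0,0]},
    {"grip":-1,"delta_pos":[0,0,-1.5],"twist":[0,0,0]},
    {"grip":-1,"delta_pos":[0,0,-1.2],"twist":[0,0,0]},
    {"grip":-1,"delta_pos":[0,0,-0.8],"twist":[0,0,0]}
  ]
}}

```text
time: 29.67
position: [0.4126, -0.1893, 0.0311]
tool_rot: [0.568, 0.823, 0.0, -0.001]
contact_force: [-0.3, 0.3, -1.4]
opening: 0.0687
grip_force: 30.0
```

Call:
{"op": "jog_arm", "data": {
  "moves": [
    {"grip":-1,"delta_pos":[0,0,-0.6],"twist":[0,0,0]},
    {"grip":-1,"delta_pos":[0,0,-0.4],"twist":[0,0,0]},
    {"grip":-1,"delta_pos":[0,0,-0.3],"twist":[0,0,0]},
    {"grip":-1,"delta_pos":[0,0,-0.1],"twist":[0,0,0]},
    {"grip":-1,"delta_pos":[0,0,0],"twist":[0,0,0]}
  ]
}}

```text
time: 30.08
position: [0.414, -0.1895, 0.0195]
tool_rot: [0.567, 0.824, 0.001, 0.001]
contact_force: [-0.2, 0.2, -1.7]
opening: 0.0681
grip_force: 30.0
```

Call:
{"op": "jog_arm", "data": {
  "moves": [
    {"grip":0.45,"delta_pos":[0,0,0],"twist":[0,0,0]},
    {"grip":0.7,"delta_pos":[0,0,0],"twist":[0,0,0]},
    {"grip":0.7,"delta_pos":[0,0,0],"twist":[0,0,0]},
    {"grip":0.7,"delta_pos":[0,0,0],"twist":[0,0,0]},
    {"grip":0.7,"delta_pos":[0,0,0],"twist":[0,0,0]}
  ]
}}

```text
time: 30.5
position: [0.4141, -0.1895, 0.0197]
tool_rot: [0.567, 0.824, 0.001, 0.001]
contact_force: [-1.0, 0.4, -0.1]
opening: 0.0804
grip_force: 0.0
```

Call:
{"op": "jog_arm", "data": {
  "moves": [
    {"grip":0.7,"delta_pos":[0,0,1],"twist":[0,0,0]},
    {"grip":0.7,"delta_pos":[0,0,2],"twist":[0,0,0]},
    {"grip":0.7,"delta_pos":[0,0,3],"twist":[0,0,0]},
    {"grip":0.7,"delta_pos":[0,0,3],"twist":[0,0,0]},
    {"grip":0.7,"delta_pos":[0,0,2],"twist":[0,0,0]}
  ]
}}

```text
time: 30.92
position: [0.4149, -0.19, 0.1332]
tool_rot: [0.567, 0.824, 0.001, 0.002]
contact_force: [0.4, 0.3, 0.1]
opening: 0.0803
grip_force: 0.0
```

```bash
python3 cups.py | grep -E "^[0-9]|^scene"
```

```text
30.9167 [ 0.4149 -0.19    0.1332] [5.671e-01 8.236e-01 7.000e-04 2.300e-03]
scene [400. 171.] 694 0.088 [0.4432 0.3067] 0.0152 [[0.432, 0.314], [0.156, 0.078]]
scene [325. 190.] 137 0.018 [0.3819 0.1162] 0.0166 [[0.383, 0.116], [0.027, 0.051]]
scene [445. 226.] 879 0.089 [0.6559 0.2659] 0.0146 [[0.644, 0.261], [0.072, 0.162]]
scene [222. 247.] 1316 0.068 [ 0.4147 -0.1891] 0.0324 [[0.418, -0.192], [0.089, 0.081]]
scene [262. 304.] 675 0.1 [ 0.6112 -0.2027] 0.0172 [[0.611, -0.203], [0.037, 0.04]]
scene [208. 298.] 241 0.034 [ 0.5101 -0.2775] 0.011 [[0.511, -0.277], [0.034, 0.034]]
scene [199. 329.] 1009 0.082 [ 0.5845 -0.3319] 0.0249 [[0.585, -0.332], [0.055, 0.052]]
scene [169. 456.] 106 0.054 [ 0.7755 -0.4851] 0.0092 [[0.775, -0.485], [0.01, 0.03]]
```

Call:
{"op": "jog_arm", "data": {
  "moves": [
    {"grip":0.5,"delta_pos":[1.15,-0.96,0],"twist":[0,0,0]},
    {"grip":0.5,"delta_pos":[2.31,-1.92,0],"twist":[0,0,0]},
    {"grip":0.5,"delta_pos":[3.08,-2.56,0],"twist":[0,0,0]},
    {"grip":0.5,"delta_pos":[3.08,-2.56,0],"twist":[0,0,0]},
    {"grip":0.5,"delta_pos":[3.08,-2.56,0],"twist":[0,0,0]}
  ]
}}

```text
time: 31.43
position: [0.5415, -0.2956, 0.1283]
tool_rot: [0.567, 0.824, 0.001, -0.0]
contact_force: [0.0, -0.6, 0.6]
opening: 0.0715
grip_force: 0.0
```

Call:
{"op": "jog_arm", "data": {
  "moves": [
    {"grip":0.5,"delta_pos":[2.31,-1.92,0],"twist":[0,0,0]},
    {"grip":0.5,"delta_pos":[1.54,-1.28,0],"twist":[0,0,0]},
    {"grip":0.5,"delta_pos":[0.54,-0.45,0],"twist":[0,0,0]},
    {"grip":0.5,"delta_pos":[0,0,0],"twist":[0,0,0]},
    {"grip":0.5,"delta_pos":[0,0,0],"twist":[0,0,0]}
  ]
}}

```text
time: 31.85
position: [0.5838, -0.3308, 0.1283]
tool_rot: [0.567, 0.824, 0.001, -0.001]
contact_force: [0.2, -0.7, -0.5]
opening: 0.0711
grip_force: 0.0
```

Call:
{"op": "jog_arm", "data": {
  "moves": [
    {"grip":0.5,"delta_pos":[0,0,-1.5],"twist":[0,0,0]},
    {"grip":0.5,"delta_pos":[0,0,-2],"twist":[0,0,0]},
    {"grip":0.5,"delta_pos":[0,0,-1.5],"twist":[0,0,0]},
    {"grip":0.5,"delta_pos":[0,0,-0.5],"twist":[0,0,0]},
    {"grip":0.5,"delta_pos":[0,0,0],"twist":[0,0,0]}
  ]
}}

```text
time: 32.27
position: [0.5825, -0.3298, 0.0712]
tool_rot: [0.567, 0.824, 0.001, -0.002]
contact_force: [0.3, -0.7, 0.1]
opening: 0.0715
grip_force: 0.0
```

Call:
{"op": "jog_arm", "data": {
  "moves": [
    {"grip":0.5,"delta_pos":[0.1,-0.1,-1],"twist":[0,0,0]},
    {"grip":0.5,"delta_pos":[0,0,-1.3],"twist":[0,0,0]},
    {"grip":0.5,"delta_pos":[0,0,-1.1],"twist":[0,0,0]},
    {"grip":0.5,"delta_pos":[0,0,-0.7],"twist":[0,0,0]},
    {"grip":0.5,"delta_pos":[0,0,0],"twist":[0,0,0]}
  ]
}}

```text
time: 32.68
position: [0.5841, -0.3314, 0.0303]
tool_rot: [0.567, 0.824, 0.001, -0.002]
contact_force: [-1.0, 0.7, -0.1]
opening: 0.0712
grip_force: 0.0
```

Call:
{"op": "jog_arm", "data": {
  "moves": [
    {"grip":0.3,"delta_pos":[0,0,0],"twist":[0,0,0]},
    {"grip":0.1,"delta_pos":[0,0,0],"twist":[0,0,0]},
    {"grip":-0.3,"delta_pos":[0,0,0],"twist":[0,0,0]},
    {"grip":-1,"delta_pos":[0,0,0],"twist":[0,0,0]},
    {"grip":-1,"delta_pos":[0,0,0],"twist":[0,0,0]}
  ]
}}

```text
time: 33.1
position: [0.5861, -0.3328, 0.0342]
tool_rot: [0.567, 0.824, 0.001, 0.001]
contact_force: [-0.3, -0.1, 0.8]
opening: 0.053
grip_force: 30.0
```

Call:
{"op": "jog_arm", "data": {
  "moves": [
    {"grip":-1,"delta_pos":[0,0,0],"twist":[0,0,0]},
    {"grip":-1,"delta_pos":[0,0,0],"twist":[0,0,0]},
    {"grip":-1,"delta_pos":[0,0,0],"twist":[0,0,0]},
    {"grip":-1,"delta_pos":[0,0,0],"twist":[0,0,0]},
    {"grip":-1,"delta_pos":[0,0,0],"twist":[0,0,0]}
  ]
}}

```text
time: 33.52
position: [0.5861, -0.3328, 0.0341]
tool_rot: [0.567, 0.824, 0.001, 0.001]
contact_force: [-0.5, -1.3, 4.0]
opening: 0.053
grip_force: 30.0
```

Call:
{"op": "jog_arm", "data": {
  "moves": [
    {"grip":-1,"delta_pos":[0,0,0.5],"twist":[0,0,0]},
    {"grip":-1,"delta_pos":[0,0,1.5],"twist":[0,0,0]},
    {"grip":-1,"delta_pos":[0,0,2.5],"twist":[0,0,0]},
    {"grip":-1,"delta_pos":[0,0,2.8],"twist":[0,0,0]},
    {"grip":-1,"delta_pos":[0,0,2.0],"twist":[0,0,0]}
  ]
}}

```text
time: 33.93
position: [0.5861, -0.3325, 0.129]
tool_rot: [0.567, 0.824, 0.001, 0.001]
contact_force: [0.6, -0.1, -0.4]
opening: 0.053
grip_force: 30.0
```

Call:
{"op": "jog_arm", "data": {
  "moves": [
    {"grip":-1,"delta_pos":[-1.15,0.96,0.5],"twist":[0,0,0]},
    {"grip":-1,"delta_pos":[-2.31,1.93,0],"twist":[0,0,0]},
    {"grip":-1,"delta_pos":[-3.0,2.5,0],"twist":[0,0,0]},
    {"grip":-1,"delta_pos":[-3.0,2.5,0],"twist":[0,0,0]},
    {"grip":-1,"delta_pos":[-3.0,2.5,0],"twist":[0,0,0]}
  ]
}}

```text
time: 34.35
position: [0.4595, -0.2273, 0.1313]
tool_rot: [0.567, 0.824, 0.001, -0.0]
contact_force: [0.1, 0.1, 0.5]
opening: 0.0527
grip_force: 30.0
```

Call:
{"op": "jog_arm", "data": {
  "moves": [
    {"grip":-1,"delta_pos":[-2.31,1.93,0],"twist":[0,0,0]},
    {"grip":-1,"delta_pos":[-1.6,1.35,0],"twist":[0,0,0]},
    {"grip":-1,"delta_pos":[-0.6,0.55,0],"twist":[0,0,0]},
    {"grip":-1,"delta_pos":[-0.2,0.15,0],"twist":[0,0,0]},
    {"grip":-1,"delta_pos":[0,0,0],"twist":[0,0,0]}
  ]
}}

```text
time: 34.77
position: [0.4143, -0.1889, 0.1319]
tool_rot: [0.567, 0.824, 0.001, 0.001]
contact_force: [-0.2, 0.1, 0.6]
opening: 0.0526
grip_force: 30.0
```

```bash
cat > al.py <<'E'
from h import *
import sys
from scipy.optimize import least_squares
for i in range(4): im,d,c=grab('scene')
W=cloud(d,c);s=status.get_obs();print(s['position'].round(4),s['opening'])
P=W[(d>0)&(abs(W[...,0]-.414)<.07)&(abs(W[...,1]+.1887)<.07)]
for a in sys.argv[1:]:
    lo,hi,r=map(float,a.split(','))
    p=P[(P[:,2]>lo)&(P[:,2]<hi)][:,:2]
    f=least_squares(lambda q:np.hypot(*(p-q).T)-r,[.414,-.1887],loss='soft_l1',f_scale=.002); print(lo,len(p),f.x.round(4),np.median(abs(f.fun)).round(4))
z=P[(P[:,2]>.05)&(P[:,2]<.2)][:,2];print(np.histogram(z,np.arange(.05,.2,.01))[0])
E
python3 al.py .02,.04,.0435 .052,.068,.0325 .1,.12,.025 .12,.14,.025 .14,.155,.025
```

```text
[ 0.4147 -0.1894  0.1315] 0.05264736007995632
0.02 456 [ 0.4151 -0.1893] 0.0025
0.052 216 [ 0.4148 -0.1889] 0.001
0.1 155 [ 0.4137 -0.1886] 0.0009
0.12 188 [ 0.4142 -0.1884] 0.0008
0.14 183 [ 0.4145 -0.1886] 0.0009
[122 137   1   0   9  77  78  77 111 119 129 124 145  73  67]
```

Call:
{"op": "jog_arm", "data": {
  "moves": [
    {"grip":-1,"delta_pos":[0.05,0,-1],"twist":[0,0,0]},
    {"grip":-1,"delta_pos":[0,0,-1.4],"twist":[0,0,0]},
    {"grip":-1,"delta_pos":[0,0,-1.5],"twist":[0,0,0]},
    {"grip":-1,"delta_pos":[0,0,-1.3],"twist":[0,0,0]},
    {"grip":-1,"delta_pos":[0,0,-1.0],"twist":[0,0,0]}
  ]
}}

```text
time: 35.38
position: [0.4139, -0.1885, 0.067]
tool_rot: [0.567, 0.824, 0.001, -0.001]
contact_force: [0.3, -0.1, -0.8]
opening: 0.0527
grip_force: 30.0
```

Call:
{"op": "jog_arm", "data": {
  "moves": [
    {"grip":-1,"delta_pos":[0,0,-1.0],"twist":[0,0,0]},
    {"grip":-1,"delta_pos":[0,0,-0.8],"twist":[0,0,0]},
    {"grip":-1,"delta_pos":[0,0,-0.5],"twist":[0,0,0]},
    {"grip":-1,"delta_pos":[0,0,-0.2],"twist":[0,0,0]},
    {"grip":-1,"delta_pos":[0,0,0],"twist":[0,0,0]}
  ]
}}

```text
time: 35.8
position: [0.4144, -0.1887, 0.0439]
tool_rot: [0.567, 0.824, 0.001, 0.0]
contact_force: [-0.0, -0.6, -1.2]
opening: 0.053
grip_force: 30.0
```

Call:
{"op": "jog_arm", "data": {
  "moves": [
    {"grip":0.15,"delta_pos":[0,0,0],"twist":[0,0,0]},
    {"grip":0.4,"delta_pos":[0,0,0],"twist":[0,0,0]},
    {"grip":0.4,"delta_pos":[0,0,0],"twist":[0,0,0]},
    {"grip":0.4,"delta_pos":[0,0,0],"twist":[0,0,0]},
    {"grip":0.4,"delta_pos":[0,0,0],"twist":[0,0,0]}
  ]
}}

```text
time: 36.22
position: [0.4149, -0.189, 0.0448]
tool_rot: [0.567, 0.824, 0.001, 0.001]
contact_force: [0.5, -0.3, -0.4]
opening: 0.066
grip_force: 0.0
```

Call:
{"op": "jog_arm", "data": {
  "moves": [
    {"grip":0.4,"delta_pos":[0,0,1],"twist":[0,0,0]},
    {"grip":0.4,"delta_pos":[0,0,2],"twist":[0,0,0]},
    {"grip":0.4,"delta_pos":[0,0,3],"twist":[0,0,0]},
    {"grip":0.4,"delta_pos":[0,0,3],"twist":[0,0,0]},
    {"grip":0.4,"delta_pos":[0,0,2],"twist":[0,0,0]}
  ]
}}

```text
time: 36.63
position: [0.4155, -0.1893, 0.1583]
tool_rot: [0.567, 0.824, 0.001, 0.002]
contact_force: [1.7, -0.1, -0.7]
opening: 0.0663
grip_force: 0.0
```

```bash
python3 al.py .02,.04,.0435 .052,.062,.0325 .072,.086,.025; python3 cups.py | grep -E "^[0-9]|^scene .2"
```

```text
[ 0.4147 -0.1889  0.155 ] 0.0662596409046102
0.02 338 [ 0.4133 -0.1889] 0.0011
0.052 181 [ 0.4161 -0.1903] 0.0029
0.072 190 [ 0.4144 -0.1885] 0.0009
[164 253 138 177  12   0   0   0   0   0   0   0   0   0  58]
36.8333 [ 0.4147 -0.1889  0.155 ] [5.672e-01 8.236e-01 6.000e-04 1.100e-03]
scene [222. 246.] 1471 0.089 [ 0.414  -0.1883] 0.0248 [[0.422, -0.193], [0.09, 0.075]]
scene [262. 304.] 685 0.1 [ 0.6112 -0.2028] 0.0173 [[0.612, -0.203], [0.038, 0.038]]
scene [208. 298.] 245 0.034 [ 0.5099 -0.2775] 0.0113 [[0.511, -0.278], [0.033, 0.035]]
```

Call:
{"op": "jog_arm", "data": {
  "moves": [
    {"grip":0.2,"delta_pos":[1.5,-0.1,0],"twist":[0,0,0]},
    {"grip":0.2,"delta_pos":[3,-0.2,0],"twist":[0,0,0]},
    {"grip":0.2,"delta_pos":[4,-0.3,0],"twist":[0,0,0]},
    {"grip":0.2,"delta_pos":[4,-0.3,0],"twist":[0,0,0]},
    {"grip":0.2,"delta_pos":[3.5,-0.2,0],"twist":[0,0,0]}
  ]
}}

```text
time: 37.35
position: [0.5754, -0.1993, 0.1518]
tool_rot: [0.567, 0.824, 0.0, -0.001]
contact_force: [-1.3, -0.5, 0.2]
opening: 0.0569
grip_force: 0.0
```

Call:
{"op": "jog_arm", "data": {
  "moves": [
    {"grip":0.2,"delta_pos":[2.2,-0.15,0],"twist":[0,0,0]},
    {"grip":0.2,"delta_pos":[1.1,-0.1,0],"twist":[0,0,0]},
    {"grip":0.2,"delta_pos":[0.4,0,0],"twist":[0,0,0]},
    {"grip":0.2,"delta_pos":[0,0,0],"twist":[0,0,0]},
    {"grip":0.2,"delta_pos":[0,0,0],"twist":[0,0,0]}
  ]
}}

```text
time: 37.77
position: [0.6103, -0.2019, 0.1528]
tool_rot: [0.567, 0.824, 0.0, -0.001]
contact_force: [-0.8, 0.3, -0.4]
opening: 0.057
grip_force: 0.0
```

Call:
{"op": "jog_arm", "data": {
  "moves": [
    {"grip":0.2,"delta_pos":[0,0,-1.5],"twist":[0,0,0]},
    {"grip":0.2,"delta_pos":[0,0,-2],"twist":[0,0,0]},
    {"grip":0.2,"delta_pos":[0,0,-1.5],"twist":[0,0,0]},
    {"grip":0.2,"delta_pos":[0,0,-0.5],"twist":[0,0,0]},
    {"grip":0.2,"delta_pos":[0,0,0],"twist":[0,0,0]}
  ]
}}

```text
time: 38.18
position: [0.6092, -0.2015, 0.0962]
tool_rot: [0.567, 0.824, 0.0, -0.002]
contact_force: [0.2, -0.2, -0.1]
opening: 0.0573
grip_force: 0.0
```

Call:
{"op": "jog_arm", "data": {
  "moves": [
    {"grip":0.2,"delta_pos":[0,0,-1.2],"twist":[0,0,0]},
    {"grip":0.2,"delta_pos":[0,0,-1.4],"twist":[0,0,0]},
    {"grip":0.2,"delta_pos":[0,0,-1.2],"twist":[0,0,0]},
    {"grip":0.2,"delta_pos":[0,0,-0.7],"twist":[0,0,0]},
    {"grip":0.2,"delta_pos":[0,0,-0.2],"twist":[0,0,0]}
  ]
}}

```text
time: 38.6
position: [0.61, -0.2016, 0.0496]
tool_rot: [0.567, 0.824, 0.0, -0.002]
contact_force: [-0.2, -0.0, -0.5]
opening: 0.0569
grip_force: 0.0
```

Call:
{"op": "jog_arm", "data": {
  "moves": [
    {"grip":0.0,"delta_pos":[0,0,0],"twist":[0,0,0]},
    {"grip":-0.2,"delta_pos":[0,0,0],"twist":[0,0,0]},
    {"grip":-0.4,"delta_pos":[0,0,0],"twist":[0,0,0]},
    {"grip":-1,"delta_pos":[0,0,0],"twist":[0,0,0]},
    {"grip":-1,"delta_pos":[0,0,0],"twist":[0,0,0]}
  ]
}}

```text
time: 39.02
position: [0.612, -0.2025, 0.0531]
tool_rot: [0.567, 0.824, 0.001, 0.001]
contact_force: [-0.9, -0.8, 0.6]
opening: 0.0378
grip_force: 30.0
```

Call:
{"op": "jog_arm", "data": {
  "moves": [
    {"grip":-1,"delta_pos":[0,0,0],"twist":[0,0,0]},
    {"grip":-1,"delta_pos":[0,0,0],"twist":[0,0,0]},
    {"grip":-1,"delta_pos":[0,0,0],"twist":[0,0,0]},
    {"grip":-1,"delta_pos":[0,0,0],"twist":[0,0,0]},
    {"grip":-1,"delta_pos":[0,0,0],"twist":[0,0,0]}
  ]
}}

```text
time: 39.43
position: [0.612, -0.2025, 0.0531]
tool_rot: [0.567, 0.824, 0.001, 0.001]
contact_force: [-0.4, -0.5, 4.2]
opening: 0.0378
grip_force: 30.0
```

Call:
{"op": "jog_arm", "data": {
  "moves": [
    {"grip":-1,"delta_pos":[0,0,0.8],"twist":[0,0,0]},
    {"grip":-1,"delta_pos":[0,0,2],"twist":[0,0,0]},
    {"grip":-1,"delta_pos":[0,0,3],"twist":[0,0,0]},
    {"grip":-1,"delta_pos":[0,0,3.2],"twist":[0,0,0]},
    {"grip":-1,"delta_pos":[0,0,2.2],"twist":[0,0,0]}
  ]
}}

```text
time: 39.85
position: [0.6117, -0.2023, 0.1667]
tool_rot: [0.567, 0.824, 0.001, 0.001]
contact_force: [0.7, -0.6, -0.5]
opening: 0.0377
grip_force: 30.0
```

Call:
{"op": "jog_arm", "data": {
  "moves": [
    {"grip":-1,"delta_pos":[-1.5,0.1,0.6],"twist":[0,0,0]},
    {"grip":-1,"delta_pos":[-3,0.2,0],"twist":[0,0,0]},
    {"grip":-1,"delta_pos":[-3.6,0.3,0],"twist":[0,0,0]},
    {"grip":-1,"delta_pos":[-3.6,0.3,0],"twist":[0,0,0]},
    {"grip":-1,"delta_pos":[-3.5,0.2,0],"twist":[0,0,0]}
  ]
}}

```text
time: 40.27
position: [0.4573, -0.1905, 0.1694]
tool_rot: [0.567, 0.824, 0.0, -0.001]
contact_force: [0.4, -0.9, -0.4]
opening: 0.0381
grip_force: 30.0
```

Call:
{"op": "jog_arm", "data": {
  "moves": [
    {"grip":-1,"delta_pos":[-2.6,0.15,0],"twist":[0,0,0]},
    {"grip":-1,"delta_pos":[-1.4,0.1,0],"twist":[0,0,0]},
    {"grip":-1,"delta_pos":[-0.6,0.05,0],"twist":[0,0,0]},
    {"grip":-1,"delta_pos":[0,0,0],"twist":[0,0,0]},
    {"grip":-1,"delta_pos":[0,0,0],"twist":[0,0,0]}
  ]
}}

```text
time: 40.68
position: [0.4138, -0.1883, 0.1703]
tool_rot: [0.567, 0.824, 0.001, 0.0]
contact_force: [-0.2, -0.2, -1.0]
opening: 0.0377
grip_force: 30.0
```

```bash
python3 al.py .02,.04,.0435 .072,.09,.025 .13,.15,.0175 .15,.17,.0175 .17,.19,.0175
```

```text
[ 0.4141 -0.1882  0.1701] 0.03828458720335377
0.02 329 [ 0.413  -0.1886] 0.0012
0.072 228 [ 0.4141 -0.1884] 0.0009
0.13 117 [ 0.4138 -0.1884] 0.001
0.15 122 [ 0.4141 -0.1884] 0.0008
0.17 140 [ 0.4145 -0.1884] 0.0007
[172 250 128 129   8   0   9  60  59  58  57  65  65  75  85]
```

Call:
{"op": "jog_arm", "data": {
  "moves": [
    {"grip":-1,"delta_pos":[0,0,-1],"twist":[0,0,0]},
    {"grip":-1,"delta_pos":[0,0,-1.5],"twist":[0,0,0]},
    {"grip":-1,"delta_pos":[0,0,-1.8],"twist":[0,0,0]},
    {"grip":-1,"delta_pos":[0,0,-1.6],"twist":[0,0,0]},
    {"grip":-1,"delta_pos":[0,0,-1.3],"twist":[0,0,0]}
  ]
}}

```text
time: 41.3
position: [0.4129, -0.1877, 0.0959]
tool_rot: [0.567, 0.824, 0.001, -0.001]
contact_force: [0.4, 0.5, -0.7]
opening: 0.0376
grip_force: 30.0
```

Call:
{"op": "jog_arm", "data": {
  "moves": [
    {"grip":-1,"delta_pos":[0,0,-1.2],"twist":[0,0,0]},
    {"grip":-1,"delta_pos":[0,0,-1.0],"twist":[0,0,0]},
    {"grip":-1,"delta_pos":[0,0,-0.6],"twist":[0,0,0]},
    {"grip":-1,"delta_pos":[0,0,-0.3],"twist":[0,0,0]},
    {"grip":-1,"delta_pos":[0,0,0],"twist":[0,0,0]}
  ]
}}

```text
time: 41.72
position: [0.4132, -0.1881, 0.0666]
tool_rot: [0.567, 0.824, 0.001, -0.0]
contact_force: [0.3, 0.1, -0.5]
opening: 0.0373
grip_force: 30.0
```

Call:
{"op": "jog_arm", "data": {
  "moves": [
    {"grip":-0.15,"delta_pos":[0,0,0],"twist":[0,0,0]},
    {"grip":0.1,"delta_pos":[0,0,0],"twist":[0,0,0]},
    {"grip":0.1,"delta_pos":[0,0,0],"twist":[0,0,0]},
    {"grip":0.1,"delta_pos":[0,0,0],"twist":[0,0,0]},
    {"grip":0.1,"delta_pos":[0,0,0],"twist":[0,0,0]}
  ]
}}

```text
time: 42.13
position: [0.4138, -0.1885, 0.0679]
tool_rot: [0.567, 0.824, 0.001, 0.001]
contact_force: [0.3, -0.7, 0.6]
opening: 0.052
grip_force: 0.0
```

Call:
{"op": "jog_arm", "data": {
  "moves": [
    {"grip":0.1,"delta_pos":[0,0,1],"twist":[0,0,0]},
    {"grip":0.1,"delta_pos":[0,0,2],"twist":[0,0,0]},
    {"grip":0.1,"delta_pos":[0,0,3],"twist":[0,0,0]},
    {"grip":0.1,"delta_pos":[0,0,3],"twist":[0,0,0]},
    {"grip":0.1,"delta_pos":[0,0,2],"twist":[0,0,0]}
  ]
}}

```text
time: 42.55
position: [0.4144, -0.1888, 0.1813]
tool_rot: [0.567, 0.824, 0.001, 0.002]
contact_force: [0.1, -0.4, 0.1]
opening: 0.0525
grip_force: 0.0
```

Call:
{"op": "jog_arm", "data": {
  "moves": [
    {"grip":0.1,"delta_pos":[0,-1.5,1],"twist":[0,0,0]},
    {"grip":0.1,"delta_pos":[0,-3,0],"twist":[0,0,0]},
    {"grip":0.1,"delta_pos":[0,-3.5,0],"twist":[0,0,0]},
    {"grip":0.1,"delta_pos":[0,-3,0],"twist":[0,0,0]},
    {"grip":0.1,"delta_pos":[0,-1.5,0],"twist":[0,0,0]}
  ]
}}

```text
time: 42.97
position: [0.4134, -0.3161, 0.1884]
tool_rot: [0.568, 0.823, 0.0, 0.001]
contact_force: [-0.1, 0.3, 0.7]
opening: 0.0526
grip_force: 0.0
```

```bash
python3 cups.py
python3 - <<'E'
from h import *
im,d,c=grab('scene');cv2.imwrite('pics/final.png',cv2.resize(im[150:350,170:480],(800,516),interpolation=cv2.INTER_CUBIC)[...,::-1])
E
```

```text
42.9667 [ 0.4134 -0.3161  0.1884] [5.679e-01 8.231e-01 1.000e-04 1.100e-03]
top [557. 142.] 196 0.055 [ 0.7754 -0.4841] 0.0093 [[0.775, -0.484], [0.031, 0.009]]
top [333. 165.] 1389 0.093 [ 0.7291 -0.0451] 0.0378 [[0.718, -0.037], [0.079, 0.106]]
top [175. 206.] 923 0.091 [0.6573 0.2644] 0.0136 [[0.646, 0.261], [0.071, 0.155]]
top [310. 257.] 470 0.023 [0.5542 0.0095] 0.0381 [[0.558, 0.009], [0.13, 0.014]]
top [459. 278.] 302 0.035 [ 0.5092 -0.2766] 0.0112 [[0.509, -0.277], [0.036, 0.035]]
top [150. 318.] 1001 0.091 [0.4434 0.3078] 0.0138 [[0.433, 0.314], [0.155, 0.07]]
top [357. 344.] 540 0.025 [ 0.39   -0.0766] 0.0302 [[0.39, -0.077], [0.068, 0.068]]
top [255. 349.] 340 0.019 [0.3835 0.1175] 0.0159 [[0.384, 0.117], [0.025, 0.05]]
top [594. 380.] 708 0.399 [ 0.3746 -0.318 ] 0.0167 [[0.357, -0.345], [0.068, 0.041]]
slot z pct [0.002 0.005 0.006 0.01  0.021]
scene [400. 171.] 690 0.089 [0.4435 0.3066] 0.0151 [[0.432, 0.314], [0.155, 0.078]]
scene [325. 190.] 139 0.019 [0.3823 0.1164] 0.0165 [[0.384, 0.117], [0.027, 0.052]]
scene [444. 226.] 887 0.089 [0.6562 0.2638] 0.0139 [[0.643, 0.262], [0.072, 0.164]]
scene [222. 244.] 1542 0.111 [ 0.4136 -0.1888] 0.0175 [[0.42, -0.192], [0.09, 0.078]]
scene [208. 298.] 248 0.034 [ 0.5098 -0.2774] 0.0113 [[0.511, -0.277], [0.031, 0.035]]
scene [169. 456.] 105 0.053 [ 0.775  -0.4851] 0.0091 [[0.775, -0.485], [0.03, 0.01]]
```

View pics/final.png

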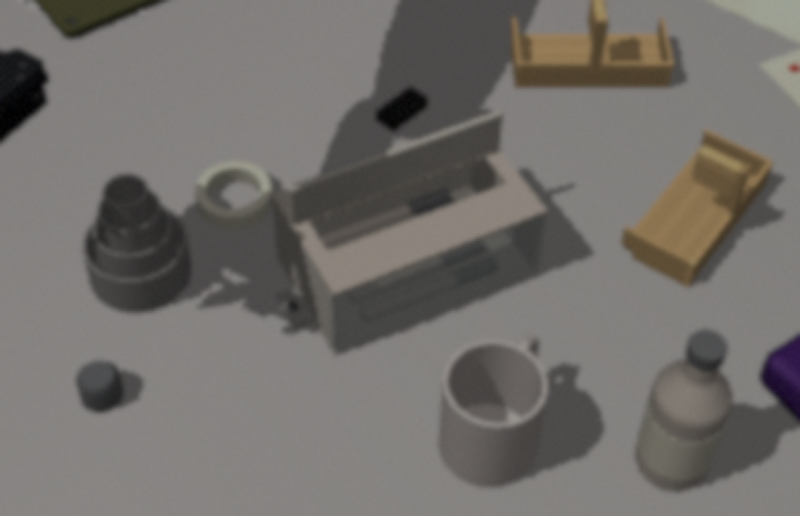

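The final view shows all four cups nested upright at (135,245), both trays empty and flat, the pens inside the box and the bystanders in place. Handing in.

```bash
python3 -c "
from rig import manip
print(manip.job_done())"
```

```text
the job is handed in; nothing more can be done
None
```

I handed the job in after about 43 s of robot time, with no verdict returned: all pens are tipped into the box, both trays are back flat and empty, and the four cups are nested upright in cup1, as far as the last camera check shows.

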